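Dress the foyer scent vials and lock the tray

TASK

Pull the aluminium tray well out of the riser and stand every scent reed you find in its block, grip end up, in a glass vial of its own, pushed right down to the bottom, with the vials left standing upright. Then push the tray fully home and lock it by dropping the steel pin all the way down through the bracket hole and the tray's ear. Leave the key in the tray and do not knock over the refill bottle or the candle.

Things in the scene. Friction and masses are not known exactly. Their poses are not given: they have to be found in the camera images.
- riser: Fixed low ash riser on the credenza, 220 deep (x) x 340 wide (y) x 150 mm high, slatted top, open front; a planter and an acrylic box stand on the rear of its top. Origin: on the credenza surface, middle of its front edge; +x points to its back, +y to its left seen from the robot, z up. The tray slides out along -x.
- tray (a joint): Aluminium pull-out tray, 240 mm wide, walls 18 mm, floor 10 mm above the credenza. 0 = fully home (start), grows as it is pulled to the robot, 0.14 m = stop. Sticks out 85 mm in front of the riser when home. About 1.5 N of friction; stays where left. Carries the reed block, two pairs of sunglasses behind it and a key in front of it.
- tray_grip (a point): Middle of the tray's upright ash pull plate, the place to grip (45 mm above the credenza). The plate is 10 mm thick along the sliding direction (riser x), 70 mm wide along y, its top edge 60 mm above the credenza; free on both faces. Moves with the tray.
- reed_block (a point): Centre of the upper face (42 mm above the credenza) of the ash reed block fixed on the tray: 34 (x) x 190 (y) x 32 mm, four 8.5 mm vertical through holes in a row at y = -75, -25, +25, +75 mm, axes as the riser's. Moves with the tray; under the riser's top, 50 mm behind its front edge, while the tray is home.
- lock_hole (a point): Centre, at the upper face, of the 12 mm hole in the fixed lock bracket (plate 40 x 50 x 6 mm, 58 mm above the credenza) 65 mm in front of the riser's left end. The tray's ear, 6 mm thick with a 12 mm hole, lies under it (upper face 40 mm above the credenza); the holes line up only with the tray home. Free below down to the credenza. Axes as the riser's.
- lock_home (a point): The point where the pin's tip hangs when the pin is fully down in the lock: 10 mm above the credenza, 48 mm straight below lock_hole.
- pin: Steel lock pin, 92 mm long, origin at its tip, z up along it: round-ended shaft 8 mm thick and 48 mm long, then a collar 20 mm wide and 4 mm thick that stops it on the bracket, then a 14 mm wide, 40 mm long cylindrical grip (52 to 92 mm above the tip). 60 g. Starts upright, tip 5 mm above the credenza, in a 45 mm deep, 9 mm hole of a fixed ash block (40 x 40 x 50 mm).
- reed1: Wooden scent reed, 112 mm long, origin at its lower tip, z up along it: dark round-ended shaft 7 mm thick, and over its top 30 mm (82 to 112 mm above the tip) a paler cylindrical grip 12 mm wide. 20 g. Starts upright in a hole of the tray's reed block, tip on the tray floor, 10 mm above the credenza; it may be absent (None from the start). All reeds are alike.
- reed2: Wooden scent reed, 112 mm long, origin at its lower tip, z up along it: dark round-ended shaft 7 mm thick, and over its top 30 mm (82 to 112 mm above the tip) a paler cylindrical grip 12 mm wide. 20 g. Starts upright in a hole of the tray's reed block, tip on the tray floor, 10 mm above the credenza; it may be absent (None from the start). All reeds are alike.
- reed3: Wooden scent reed, 112 mm long, origin at its lower tip, z up along it: dark round-ended shaft 7 mm thick, and over its top 30 mm (82 to 112 mm above the tip) a paler cylindrical grip 12 mm wide. 20 g. Starts upright in a hole of the tray's reed block, tip on the tray floor, 10 mm above the credenza; it may be absent (None from the start). All reeds are alike.
- reed4: Wooden scent reed, 112 mm long, origin at its lower tip, z up along it: dark round-ended shaft 7 mm thick, and over its top 30 mm (82 to 112 mm above the tip) a paler cylindrical grip 12 mm wide. 20 g. Starts upright in a hole of the tray's reed block, tip on the tray floor, 10 mm above the credenza; it may be absent (None from the start). All reeds are alike.
- vial1: Loose heavy glass scent vial, about 0.3 kg, origin at the centre of its underside: round foot 64 mm wide, 12 mm thick, carrying an upright tube 28 mm wide with an 11 mm bore, 63 mm deep, open at the top 75 mm above the credenza. All four vials are alike, empty at the start, and each takes one reed.
- vial1_floor (a point): Centre of the bore's floor in vial1, 12 mm above the vial's underside; the bore's mouth is 63 mm above it.
- vial2: Loose heavy glass scent vial, about 0.3 kg, origin at the centre of its underside: round foot 64 mm wide, 12 mm thick, carrying an upright tube 28 mm wide with an 11 mm bore, 63 mm deep, open at the top 75 mm above the credenza. All four vials are alike, empty at the start, and each takes one reed.
- vial2_floor (a point): Centre of the bore's floor in vial2, 12 mm above the vial's underside; the bore's mouth is 63 mm above it.
- vial3: Loose heavy glass scent vial, about 0.3 kg, origin at the centre of its underside: round foot 64 mm wide, 12 mm thick, carrying an upright tube 28 mm wide with an 11 mm bore, 63 mm deep, open at the top 75 mm above the credenza. All four vials are alike, empty at the start, and each takes one reed.
- vial3_floor (a point): Centre of the bore's floor in vial3, 12 mm above the vial's underside; the bore's mouth is 63 mm above it.
- vial4: Loose heavy glass scent vial, about 0.3 kg, origin at the centre of its underside: round foot 64 mm wide, 12 mm thick, carrying an upright tube 28 mm wide with an 11 mm bore, 63 mm deep, open at the top 75 mm above the credenza. All four vials are alike, empty at the start, and each takes one reed.
- vial4_floor (a point): Centre of the bore's floor in vial4, 12 mm above the vial's underside; the bore's mouth is 63 mm above it.
- key: Flat steel key, 62 mm long, 4 mm thick, loose in the front of the tray; stays there.
- refill: Closed amber refill bottle, 56 mm wide, 130 mm high, loose bystander. Origin under its middle.
- candle: Closed ceramic candle jar, 60 mm wide, 65 mm high, loose bystander. Origin under its middle.
Mind the look-alikes: they are no part of the job. Leave any turquoise or yellow look-alike of the vial4 alone.

How it is judged:
By the outcome, as a careful person would: the job done as asked, in the order asked, and still so for the second after the job is handed in, with the robot touching nothing.
Of reed1, reed2, reed3, reed4 only 2 to 4 are there at a start; the rules pass over those that are not, and their reading is None.
At some moment in a run one of vial1, vial2, vial3, vial4 may be knocked a few centimetres aside while the robot is not near it.
It also fails if it takes over 210 s, if anything falls off the work surface, if the arm or the gripper's body presses on something with over 40 N, if the wrist force passes 120 N, or if a joint passes its speed limit or range.

ROBOT

A 6-joint arm with a two-finger parallel gripper is mounted at the origin on the work surface. World frame = base frame: x ahead of the robot, y to its left, z up, the work surface at z = 0. Lengths are in m, angles in rad, forces in N, time in s.
With the tool pointing down it reaches from about 0.3 to 0.875 m from the base axis. Payload 6.4 kg.
Tool frame: the origin (TCP) lies at the very end of the fingers, on their centre line; the grasp point (between the pads) lies 19 mm behind it; z points along the fingers, y is the line along which they close (so a half turn about z gives the same grasp; the last joint's range is limited). The gripper opens to 85 mm and grips with 20 to 120 N. Pads are 22 mm wide; open, the fingers measure 114 mm over their backs; the gripper's body (76 mm by 85 mm) begins 54 mm behind the grasp point. The pads swing forward as they close: fully open they stand 13 mm farther back than shut.
Start: joints at [-1.52, 0.181, 1.607, -0, 1.354, -0.206], TCP at [0.146, -0.556, 0.231] pointing down, gripper open.
Joint ranges: [-2.99, 2.99], [-0.89, 2.07], [0.3, 2.58], [-1.14, 4.28], [0, 2.63], [-3.12, 3.12]. Speed limits (rad/s): [2.57, 2.57, 3.01, 3.14, 3.14, 3.14].

INTERFACE

Orientations are given as [roll, pitch, yaw] about the fixed x, y, z axes, in that order (R = Rz(yaw) Ry(pitch) Rx(roll)).
In Python, from station import robot, camera, job, outline_of gives the robot as it stands.
- The arm moves only by the shell command python3 -m inch 'ROWS'. ROWS is a JSON object of lists of equal length, an entry for each row: "offset": the shift along the tool's x, y, z scaled (see below), a list of three; "rot": the turn, a rotation vector about the tool's x, y, z scaled (see below), a list of three; "jaw": the closure, from 0 (fully open) to 1 (shut). In form: {"offset": [[x, y, z], ...], "rot": [[ax, ay, az], ...], "jaw": [jaw, ...]}. A call has 1 to 5 rows; each row shifts and turns the commanded pose from where the row before left it, along the tool's axes as they then stand; what a row does not reach is not made up. The controller multiplies each number of a shift by 30 mm and each number of a turn by 0.12 rad. A row lasts 1/10 s, in which the tool goes at most 50 mm and 8.59 degrees, less where a joint would pass 70% of its speed; a pose out of reach is approached as far as the arm can. A call with a number of a shift or a turn outside -1 to 1 is refused whole. A call with a gripper value outside its range is refused whole. The fingers move at their own pace and stop on an object; the grip force is fixed at half the most. Time passes only in rows, so rows that do not move let the fingers close. It gives the time, the measured TCP pose, the force, the opening and the grip force at its end, in the units of the state.
- robot.observe(): the state, without advancing time (a new reading comes with each control period).
- camera(name): name is "side" or "top" or "wrist"; returns a dict with "pixels" (480x640x3 uint8, blue, green, red), "depth" (480x640 float32, m along the optical axis (not along the pixel's ray), 0 where there is no reading), "K" (3x3 intrinsics, pixels), "D" ([k1, k2, p1, p2, k3] as OpenCV has them; the pictures are not rectified), "world_to_cam" (4x4, takes a point from world to camera coordinates); the wrist camera has in their place "T_tool_cam" (4x4, takes a point from camera to tool coordinates, whose origin is the TCP and whose axes are the flange's). Camera axes: x right, y down, z forward; pixel columns grow to the right and rows downward; lengths in m; the calibration is good to about 2 mm. A picture is of the moment at which its call begins: read the wrist's pose just before it.
- job.sign_off(): hands the job in; it is judged then, once.
Trained networks look in a picture, given as the dict that the camera call returned (one of the last four; its "shot" number tells which), for a name from the list of things; names that differ only in an ending like _2 or _b are one class to them, and where a whole thing is asked for, a point or a joint stands for the part that bears it (a point fixed in the world has none). Each returns a list of dicts, best first, with "p" (0 to 1); they miss things now and then, are a little off and sometimes report something else, mostly with a low value. They report only what shows in the picture. A call takes as long as a camera call. They do not tell look-alikes from the thing itself.
- outline_of(picture, label): "region" (480x640 bool, what is visible of it) and "position" ([column, row] in pixels, amid what is visible of it).
The state is a dict: "time": time; "q": joint angles; "qd": joint speeds; "effort": joint torques, N m; "ee_pos": TCP position; "eef_rot": TCP orientation; "wrist_force": force on the tool from outside, world axes, zero at the start; "ft_torque": the same for the moment, N m; "grip_width": finger opening in m; "grip_force": force on a finger pad.
Only numpy, scipy, OpenCV 4.12 (cv2) and the standard library are available. Lean on these libraries where they do the work, as an engineer would, in place of code of your own. Each camera call takes 0.05 s, during which the arm holds its last target. There are 200 camera calls.

## Working session

There is one attempt and no reset: what is moved stays moved. The work goes in short steps, Python scripts to look and compute and a shell command to move; the robot and the scene stay as the last step left them, time stands still between calls to the robot, and variables do not carry over. Pictures are saved under pics/ and viewed, at most 14 in all, crops included, and the job is handed in when it is done.

```bash
ls; mkdir -p pics; python3 - <<'E'
from station import robot, camera
import cv2
s=robot.observe(); print({k:s[k] for k in('time','ee_pos','eef_rot','grip_width','wrist_force')})
for n in('side','top'):
    c=camera(n); cv2.imwrite(f'pics/{n}0.png',c['pixels'])
    print(n,c['K'].tolist() if hasattr(c['K'],'tolist') else c['K'],c['D'],c['world_to_cam'])
E
```

```text
pics
{'time': 0.0, 'ee_pos': array([ 0.1460374 , -0.55558801,  0.23038922]), 'eef_rot': array([-3.13990131e+00, -3.83959826e-04,  2.56817775e-01]), 'grip_width': 0.08546234012332164, 'wrist_force': array([ 0.33612541, -1.20361781,  0.65624125])}
side [[585.1519732599832, 0.0, 323.15519613137934], [0.0, 585.1519732599832, 236.8122108048987], [0.0, 0.0, 1.0]] [-0.13451523  0.          0.          0.          0.        ] [[-0.88775917 -0.45983515 -0.02086364  0.56716439]
 [-0.21791445  0.45976653 -0.86088793  0.1514357 ]
 [ 0.40545894 -0.75971466 -0.50836668  1.01454484]
 [ 0.          0.          0.          1.        ]]
top [[509.7420068347737, 0.0, 315.82666118971383], [0.0, 509.7420068347737, 237.9003483781059], [0.0, 0.0, 1.0]] [-0.06355707  0.          0.          0.          0.        ] [[-0.02075803 -0.9993071  -0.03089374  0.13807824]
 [-0.9940035   0.02394632 -0.10669404  0.61301236]
 [ 0.10735991  0.02849373 -0.99381183  1.09314408]
 [ 0.          0.          0.          1.        ]]
```

View pics/top0.png

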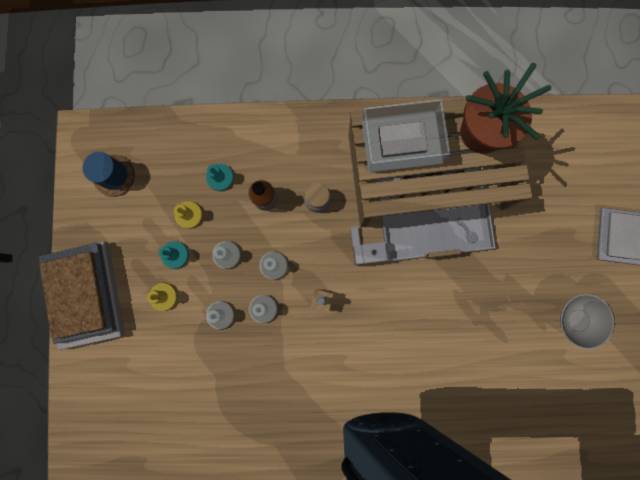

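View pics/side0.png

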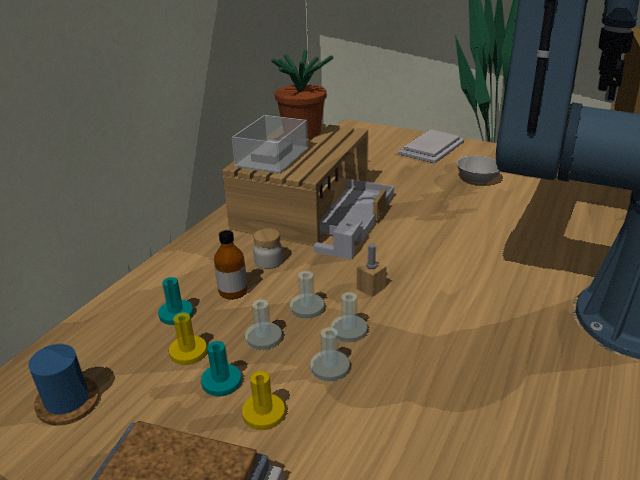

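```bash
cat > h.py <<'E'
import numpy as np, cv2
from scipy.spatial.transform import Rotation as R
from station import robot, camera, job, outline_of
np.set_printoptions(precision=4,suppress=True)
def shot(n):
    s=robot.observe(); c=camera(n)
    if n=='wrist':
        T=np.eye(4); T[:3,:3]=R.from_euler('xyz',s['eef_rot']).as_matrix(); T[:3,3]=s['ee_pos']
        c['c2w']=T@c['T_tool_cam']
    else: c['c2w']=np.linalg.inv(c['world_to_cam'])
    return c
def rays(c,px):
    p=cv2.undistortPoints(np.float64(px).reshape(-1,1,2),c['K'],c['D']).reshape(-1,2)
    return np.c_[p,np.ones(len(p))]
def onz(c,px,z):            # pixels -> world points on plane z
    d=rays(c,px)@c['c2w'][:3,:3].T; o=c['c2w'][:3,3]
    return o+d*((z-o[2])/d[:,2])[:,None]
def cloud(c,mask):          # world points of a mask, from depth
    v,u=np.nonzero(mask&(c['depth']>0))
    if not len(u): return np.zeros((0,3))
    return (rays(c,np.c_[u,v])*c['depth'][v,u][:,None])@c['c2w'][:3,:3].T+c['c2w'][:3,3]
def proj(c,P):
    w=np.linalg.inv(c['c2w']); return cv2.projectPoints(np.float64(P).reshape(-1,1,3),cv2.Rodrigues(w[:3,:3])[0],w[:3,3],c['K'],c['D'])[0].reshape(-1,2)
def save(c,name,box=None,k=1):
    im=c['pixels']
    if box: x0,y0,x1,y1=box; im=im[y0:y1,x0:x1]
    cv2.imwrite('pics/'+name,cv2.resize(im,None,fx=k,fy=k,interpolation=cv2.INTER_CUBIC))
def plan(dw,yaw):           # world shift -> tool units of 30 mm (tool down: roll pi, yaw)
    return R.from_euler('xyz',robot.observe()['eef_rot']).inv().apply(dw)/0.03
E
python3 - <<'E'
from h import *
t=shot('top'); s=shot('side')
for n in('vial1','pin','lock_hole','tray_grip','reed_block','reed1','tray','riser','refill','candle'):
  for c,k in((t,'top'),(s,'side')):
    try: L=outline_of(c,n)
    except Exception as e: print(n,k,e); continue
    for o in L:
        if o['p']<.3: continue
        P=cloud(c,o['region']); 
        if len(P): h=np.percentile(P[:,2],98); top=P[P[:,2]>h-.006]; print(n,k,round(o['p'],2),np.round(o['position']),'n',len(P),'h',round(h,4),'topc',np.median(top,0),'lo',P.min(0)[:2],'hi',P.max(0)[:2])
        else: print(n,k,round(o['p'],2),o['position'],'no depth')
E
```

```text
vial1 top 0.93 [222. 177.] n 645 h 0.0782 topc [0.7644 0.3448 0.0757] lo [0.7317 0.3133] hi [0.7987 0.3798]
vial1 top 0.89 [260. 307.] n 647 h 0.0782 topc [0.4616 0.2503 0.0756] lo [0.4325 0.2175] hi [0.4949 0.2807]
vial1 top 0.86 [192. 212.] n 611 h 0.0778 topc [0.6783 0.4184 0.0753] lo [0.6499 0.3856] hi [0.7108 0.455 ]
vial1 top 0.84 [225. 256.] n 598 h 0.0777 topc [0.5879 0.3298 0.0754] lo [0.5549 0.2997] hi [0.6178 0.3624]
vial1 top 0.81 [173. 257.] n 645 h 0.0777 topc [0.5887 0.4497 0.0756] lo [0.5575 0.418 ] hi [0.6202 0.481 ]
vial1 top 0.77 [162. 295.] n 629 h 0.078 topc [0.4927 0.4762 0.0755] lo [0.4627 0.4447] hi [0.524  0.5034]
vial1 top 0.63 [217. 312.] n 629 h 0.078 topc [0.4503 0.3444 0.0758] lo [0.4207 0.3129] hi [0.4811 0.3758]
vial1 top 0.62 [271. 263.] n 596 h 0.0779 topc [0.5601 0.2243 0.0753] lo [0.53   0.1933] hi [0.5891 0.2547]
vial1 side 0.97 [350. 322.] n 1117 h 0.0764 topc [0.4592 0.2499 0.0749] lo [0.4296 0.198 ] hi [0.4949 0.3409]
vial1 side 0.94 [260. 404.] n 1645 h 0.0761 topc [0.4919 0.4768 0.0747] lo [0.4605 0.444 ] hi [0.5242 0.5076]
vial1 side 0.79 [3
[... 2559 characters left out ...]
7 0.2123] hi [0.7587 0.2805]
refill side 0.81 [228. 266.] n 1552 h 0.1312 topc [0.7092 0.2404 0.1306] lo [0.6818 0.223 ] hi [0.732  0.2687]
candle top 0.75 [317. 198.] n 610 h 0.0693 topc [0.707  0.1191 0.0659] lo [0.6784 0.0906] hi [0.7331 0.149 ]
candle top 0.67 [226. 254.] n 562 h 0.0778 topc [0.5879 0.3298 0.0754] lo [0.5549 0.3016] hi [0.6163 0.3599]
candle top 0.32 [438. 232.] n 5469 h 0.1384 topc [ 0.6874 -0.1743  0.1442] lo [ 0.5633 -0.2833] hi [ 0.8533 -0.0124]
candle side 0.9 [267. 247.] n 1011 h 0.0675 topc [0.7036 0.1202 0.0658] lo [0.6743 0.0654] hi [0.7755 0.1491]
candle side 0.6 [306. 176.] n 19513 h 0.3154 topc [ 0.8112 -0.2157  0.3226] lo [ 0.5534 -1.8518] hi [1.7059 0.1152]
```

```bash

python3 -m inch '{"offset":[[0,0,-1],[0,0,-1],[0,0,-1],[0,0,-1],[0,0,0]],"rot":[[0,0,-1],[0,0,-1],[0,0,-1],[0,0,-1],[0,0,-1]],"jaw":[0,0,0,0,0]}'
python3 -m inch '{"offset":[[0,0,0],[0,0,0],[0,0,0],[0,0,0],[0,0,0]],"rot":[[0,0,-1],[0,0,-1],[0,0,-1],[0,0,-1],[0,0,-1]],"jaw":[0,0,0,0,0]}'
python3 -m inch '{"offset":[[0,0,0],[1,1,0],[1,1,0],[1,1,0],[1,1,0]],"rot":[[0,0,-1],[0,0,0],[0,0,0],[0,0,0],[0,0,0]],"jaw":[0,0,0,0,0]}'
python3 -m inch '{"offset":[[1,1,0],[1,1,0],[1,1,0],[1,1,0],[1,1,0]],"rot":[[0,0,0],[0,0,0],[0,0,0],[0,0,0],[0,0,0]],"jaw":[0,0,0,0,0]}'
python3 -m inch '{"offset":[[1,1,0],[1,1,0],[1,1,0],[0,0,0],[0,0,0]],"rot":[[0,0,0],[0,0,0],[0,0,0],[0,0,0],[0,0,0]],"jaw":[0,0,0,0,0]}'
python3 - <<'E'
from h import *
c=shot('wrist'); save(c,'w1.png'); print(c['T_tool_cam'],c['K'],c['D'])
E
```

```text
time: 1.7
ee_pos: [0.1462, -0.5581, 0.3569]
eef_rot: [3.136, 0.006, 0.862]
wrist_force: [0.0, 0.5, 0.0]
grip_width: 0.0854
grip_force: 0.0
time: 2.2
ee_pos: [0.1461, -0.5561, 0.3513]
eef_rot: [-3.142, -0.0, 1.462]
wrist_force: [-0.4, 0.1, -0.0]
grip_width: 0.0853
grip_force: 0.0
time: 2.7
ee_pos: [0.2661, -0.4342, 0.3513]
eef_rot: [3.141, 0.0, 1.576]
wrist_force: [0.6, -1.1, -0.1]
grip_width: 0.0852
grip_force: 0.0
time: 3.2
ee_pos: [0.4154, -0.2831, 0.3515]
eef_rot: [3.141, 0.0, 1.577]
wrist_force: [0.4, -0.2, -0.5]
grip_width: 0.0854
grip_force: 0.0
time: 3.7
ee_pos: [0.5043, -0.1932, 0.3511]
eef_rot: [-3.141, 0.0, 1.579]
wrist_force: [0.6, 0.4, -0.0]
grip_width: 0.0855
grip_force: 0.0
[[ 0.     -0.945  -0.3272  0.0845]
 [ 1.      0.     -0.      0.0001]
 [ 0.     -0.3272  0.945  -0.1425]
 [ 0.      0.      0.      1.    ]] [[428.0775   0.     312.8976]
 [  0.     428.0775 237.6734]
 [  0.       0.       1.    ]] [0.0001 0.     0.     0.     0.    ]
```

View pics/w1.png

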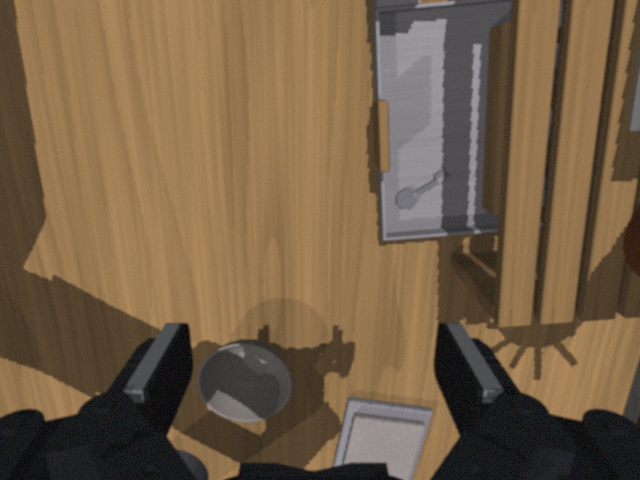

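```bash
python3 - <<'E'
from h import *
for n in('wrist','top','side'):
    c=shot(n); P=cloud(c,np.ones((480,640),bool))
    q=P[(P[:,2]>.143)&(P[:,2]<.156)&(P[:,0]>.58)&(P[:,0]<.8)&(P[:,1]<.03)&(P[:,1]>-.32)]
    E=[]
    for y in np.arange(-.3,.0,.01):
        b=q[abs(q[:,1]-y)<.005]
        if len(b)>3: E.append((y,b[:,0].min(),b[:,2].mean()))
    E=np.array(E); 
    if len(E)>5:
        m=np.polyfit(E[:,1*0],E[:,1],1); r=E[:,1]-np.polyval(m,E[:,0]); k=abs(r)<.004; m=np.polyfit(E[k,0],E[k,1],1)
        print(n,'riser edge slope',m,k.sum(),len(E),'z',E[:,2].mean(),'y',q[:,1].min(),q[:,1].max())
    q=P[(P[:,2]>.053)&(P[:,2]<.066)&(P[:,0]>.54)&(P[:,0]<.68)&(P[:,1]<.05)&(P[:,1]>-.32)]
    for nm,a in(('plate',q[(q[:,1]<-.09)]),('bracket',q[q[:,1]>-.07])):
        if len(a)>9: print(n,nm,len(a),a.min(0),a.max(0),'med',np.median(a,0), cv2.minAreaRect(np.float32(a[:,:2])))
E
```

```text
wrist riser edge slope [-0.095   0.6441] 26 26 z 0.14936596706220678 y -0.3129670865391099 -0.04669177886516161
wrist plate 845 [ 0.566  -0.3126  0.0531] [ 0.6796 -0.1178  0.066 ] med [ 0.5739 -0.1545  0.0595] ((0.6132990121841431, -0.21997591853141785), (0.036508433520793915, 0.22234097123146057), 30.2478084564209)
top riser edge slope [-0.0883  0.6457] 30 30 z 0.15006113584026864 y -0.31265454906478507 0.029974111296725524
top plate 172 [ 0.5679 -0.3085  0.0533] [ 0.6798 -0.1174  0.0656] med [ 0.5748 -0.1545  0.0598] ((0.6130151748657227, -0.2179342657327652), (0.035872429609298706, 0.21747557818889618), 30.300872802734375)
top bracket 559 [ 0.5571 -0.0267  0.0531] [0.6755 0.0418 0.0652] med [0.5804 0.0096 0.0585] ((0.618125855922699, 0.010889299213886261), (0.1171770989894867, 0.06713588535785675), 4.676927089691162)
side riser edge slope [-0.0983  0.6415] 30 30 z 0.14954805657717668 y -0.31725244971381805 0.0299286180754732
side plate 113 [ 0.5628 -0.3101  0.0531] [ 0.68   -0.1186  0.0655] med [ 0.5704 -0.1593  0.0605] ((0.6101288795471191, -0.22000843286514282), (0.03609762713313103, 0.21796050667762756), 30.743301391601562)
side bracket 478 [ 0.5537 -0.0319  0.053 ] [0.6799 0.042  0.0659] med [0.5814 0.0182 0.0587] ((0.6184872388839722, 0.009424261748790741), (0.12501150369644165, 0.07299911975860596), 4.720226287841797)
```

```bash

python3 -m inch '{"offset":[[0,0,0],[0.25,0.6,1],[0.25,0.6,1],[0.25,0.6,1],[0.3,0.58,1]],"rot":[[0,0,-0.72],[0,0,0],[0,0,0],[0,0,0],[0,0,0]],"jaw":[0,0.3,0.3,0.3,0.3]}'
python3 -m inch '{"offset":[[0,0,1],[0,0,1],[0,0,1],[0,0,0],[0,0,0]],"rot":[[0,0,0],[0,0,0],[0,0,0],[0,0,0],[0,0,0]],"jaw":[0.3,0.3,0.3,0.3,0.3]}'
python3 - <<'E'
from h import *
s=robot.observe(); print(s['ee_pos'],s['eef_rot'],s['grip_width'])
c=shot('wrist'); save(c,'w2.png')
P=cloud(c,np.ones((480,640),bool))
q=P[(P[:,2]>.053)&(P[:,2]<.066)&(P[:,0]>.54)&(P[:,0]<.60)&(P[:,1]<-.1)&(P[:,1]>-.22)]
print(len(q),q.min(0),q.max(0),np.median(q,0)) if len(q) else 0
E
```

```text
time: 4.4
ee_pos: [0.5722, -0.1572, 0.2305]
eef_rot: [3.141, 0.001, 1.661]
wrist_force: [-0.1, 0.5, 0.3]
grip_width: 0.0597
grip_force: 0.0
time: 4.9
ee_pos: [0.5717, -0.1569, 0.1416]
eef_rot: [-3.141, -0.0, 1.662]
wrist_force: [0.5, -0.1, 1.2]
grip_width: 0.0598
grip_force: 0.0
[ 0.5717 -0.1569  0.1416] [-3.1409 -0.0003  1.6617] 0.05979838015327678
2111 [ 0.5663 -0.1872  0.0531] [ 0.582  -0.1174  0.0623] [ 0.574  -0.1483  0.0596]
```

View pics/w2.png

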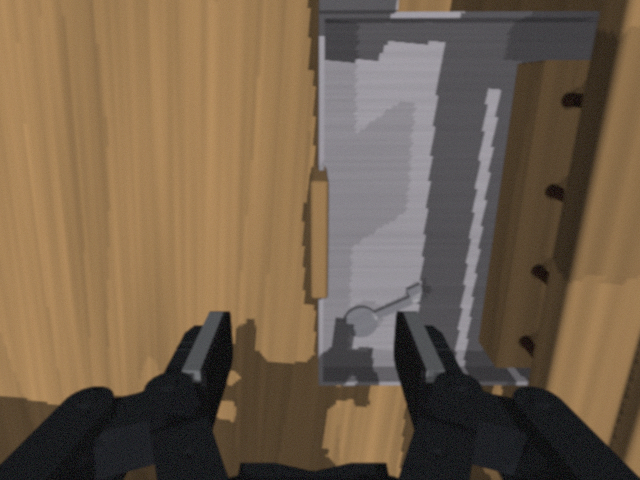

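```bash

python3 -m inch '{"offset":[[0.1,0.07,0.9],[0,0,0.9],[0,0,0.9],[0,0,0.9],[0,0,0]],"rot":[[0,0,0],[0,0,0],[0,0,0],[0,0,0],[0,0,0]],"jaw":[0.3,0.3,0.3,0.3,1]}'
python3 -m inch '{"offset":[[0,0,0],[0,0,0],[0,0,0],[0,0,0],[0,0,0]],"rot":[[0,0,0],[0,0,0],[0,0,0],[0,0,0],[0,0,0]],"jaw":[1,1,1,1,1]}'
python3 -m inch '{"offset":[[0,-0.2,0],[0,-0.4,0],[0,-0.5,0],[0,-0.5,0],[0,-0.5,0]],"rot":[[0,0,0],[0,0,0],[0,0,0],[0,0,0],[0,0,0]],"jaw":[1,1,1,1,1]}'
python3 -m inch '{"offset":[[0,-0.5,0],[0,-0.5,0],[0,-0.5,0],[0,-0.5,0],[0,-0.4,0]],"rot":[[0,0,0],[0,0,0],[0,0,0],[0,0,0],[0,0,0]],"jaw":[1,1,1,1,1]}'
```

```text
time: 5.45
ee_pos: [0.5726, -0.1526, 0.0319]
eef_rot: [-3.139, -0.002, 1.663]
wrist_force: [-0.6, 0.8, 0.9]
grip_width: 0.0467
grip_force: 0.0
time: 5.95
ee_pos: [0.5746, -0.154, 0.0362]
eef_rot: [3.14, 0.002, 1.664]
wrist_force: [-4.8, -0.3, 7.8]
grip_width: 0.0087
grip_force: 60.9
time: 6.45
ee_pos: [0.5131, -0.1598, 0.0361]
eef_rot: [3.136, 0.003, 1.663]
wrist_force: [1.4, 0.5, 9.6]
grip_width: 0.0087
grip_force: 61.3
time: 6.95
ee_pos: [0.4413, -0.1665, 0.0361]
eef_rot: [3.136, 0.003, 1.663]
wrist_force: [2.9, 2.9, 12.0]
grip_width: 0.009
grip_force: 61.8
```

```bash

python3 -m inch '{"offset":[[0,0,0],[0,0,0],[0,0,-1],[0,0,-1],[0,0,-1]],"rot":[[0,0,0],[0,0,0],[0,0,0],[0,0,0],[0,0,0]],"jaw":[0.4,0.4,0.4,0.4,0.4]}'
python3 -m inch '{"offset":[[-0.3,0.8,-0.9],[-0.4,0.8,-0.9],[-0.4,0.8,-0.9],[-0.4,0.8,-0.9],[0,0.8,0]],"rot":[[0,0,0],[0,0,0],[0,0,0],[0,0,0],[0,0,0]],"jaw":[0.4,0.4,0.4,0.4,0.4]}'
python3 -m inch '{"offset":[[0,0,0],[0,0,0]],"rot":[[0,0,0],[0,0,0]],"jaw":[0.4,0.4]}'
python3 - <<'E'
from h import *
s=robot.observe(); print(s['ee_pos'],s['eef_rot'])
c=shot('wrist'); save(c,'w3.png')
P=cloud(c,np.ones((480,640),bool))
q=P[(P[:,2]>.1)&(P[:,2]<.128)&(P[:,0]>.5)&(P[:,0]<.62)]
from scipy.cluster.hierarchy import fcluster, linkage
if len(q):
    q=q[::max(1,len(q)//3000)]; l=fcluster(linkage(q[:,:2],'single'),.01,'distance')
    for i in set(l):
        a=q[l==i]; t=a[a[:,2]>np.percentile(a[:,2],95)-.004]
        if len(a)>8: print('reed top',len(a),np.median(t,0),(t.min(0)+t.max(0))/2)
for o in outline_of(c,'reed1'):
    if o['p']>.3: print(o['p'],o['position'])
E
```

```text
time: 7.45
ee_pos: [0.4396, -0.1652, 0.1243]
eef_rot: [-3.141, -0.0, 1.663]
wrist_force: [-0.5, -0.1, 0.0]
grip_width: 0.0511
grip_force: 0.0
time: 7.95
ee_pos: [0.5667, -0.2015, 0.2364]
eef_rot: [3.135, 0.005, 1.662]
wrist_force: [0.2, -0.2, -0.5]
grip_width: 0.051
grip_force: 0.0
time: 8.15
ee_pos: [0.5629, -0.1986, 0.2305]
eef_rot: [-3.14, -0.001, 1.664]
wrist_force: [0.6, 0.3, -0.2]
grip_width: 0.0513
grip_force: 0.0
[ 0.5629 -0.1986  0.2305] [-3.1402 -0.0008  1.6641]
reed top 454 [ 0.5753 -0.227   0.1214] [ 0.5753 -0.2275  0.1208]
reed top 413 [ 0.5706 -0.1775  0.1214] [ 0.5707 -0.1779  0.121 ]
reed top 511 [ 0.5613 -0.0787  0.1216] [ 0.5614 -0.0786  0.1215]
reed top 364 [ 0.566  -0.1281  0.1215] [ 0.5661 -0.1282  0.1213]
0.93 [330.9, 265.1]
0.88 [328.8, 117.1]
0.81 [327.2, 192.3]
0.76 [333.0, 25.0]
```

View pics/w3.png

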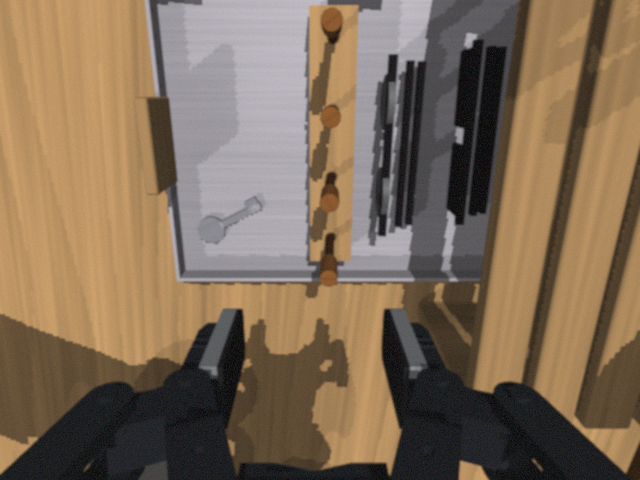

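```bash

python3 -m inch '{"offset":[[0.8,0.06,0],[0.8,0.06,0],[0.8,0.07,0],[0.8,0.07,0],[0.79,0.06,0]],"rot":[[0,0,0],[0,0,0],[0,0,0],[0,0,0],[0,0,0]],"jaw":[0.4,0.4,0.4,0.4,0.4]}'
python3 -m inch '{"offset":[[0,0,0],[0,0,0.9],[0,0,0.9],[0,0,0.9],[0,0,0.9]],"rot":[[0,0,0],[0,0,0],[0,0,0],[0,0,0],[0,0,0]],"jaw":[0.4,0.4,0.4,0.4,0.4]}'
python3 -m inch '{"offset":[[0,0,0.7],[0,0,0.4],[0,0,0],[0,0,0],[0,0,0]],"rot":[[0,0,0],[0,0,0],[0,0,0],[0,0,0],[0,0,0]],"jaw":[0.4,0.4,0.4,0.4,0.4]}'
```

```text
time: 8.75
ee_pos: [0.5605, -0.0781, 0.2309]
eef_rot: [-3.141, -0.0, 1.663]
wrist_force: [-0.8, 0.3, -0.3]
grip_width: 0.0512
grip_force: 0.0
time: 9.25
ee_pos: [0.5609, -0.0797, 0.1222]
eef_rot: [-3.141, 0.0, 1.663]
wrist_force: [0.2, 0.0, 0.3]
grip_width: 0.051
grip_force: 0.0
time: 9.75
ee_pos: [0.5626, -0.0795, 0.0917]
eef_rot: [3.139, 0.001, 1.663]
wrist_force: [-0.4, 0.2, 0.0]
grip_width: 0.0508
grip_force: 0.0
```

```bash

python3 -m inch '{"offset":[[0,0,0.05],[0,0,0],[0,0,0],[0,0,0],[0,0,0]],"rot":[[0,0,0],[0,0,0],[0,0,0],[0,0,0],[0,0,0]],"jaw":[1,1,1,1,1]}'
python3 -m inch '{"offset":[[0,0,0],[0,0,-0.4],[0,0,-0.6],[0,0,-1],[0,0,-1]],"rot":[[0,0,0],[0,0,0],[0,0,0],[0,0,0],[0,0,0]],"jaw":[1,1,1,1,1]}'
python3 -m inch '{"offset":[[0,0,-1],[0,0,-0.8],[0,0,0],[0,0,0]],"rot":[[0,0,0],[0,0,0],[0,0,0],[0,0,0]],"jaw":[1,1,1,1]}'
python3 - <<'E'
from h import *
c=shot('wrist'); save(c,'w4.png',(120,160,520,480),1.5)
W=np.linalg.inv(c['c2w']@np.linalg.inv(c['T_tool_cam'])) # world->tool
P=cloud(c,np.ones((480,640),bool)); p=P@W[:3,:3].T+W[:3,3]
q=p[(abs(p[:,1])<.02)&(abs(p[:,0])<.03)&(p[:,2]>.0)&(p[:,2]<.1)]
for z in np.arange(0,.1,.008):
    b=q[abs(q[:,2]-z)<.004]
    if len(b): print(round(z,3),len(b),b.min(0)[:2],b.max(0)[:2],b.mean(0)[:2])
E
```

```text
time: 10.25
ee_pos: [0.5622, -0.0791, 0.0893]
eef_rot: [3.14, 0.0, 1.663]
wrist_force: [2.4, -0.2, 2.2]
grip_width: 0.0103
grip_force: 58.5
time: 10.75
ee_pos: [0.5606, -0.0787, 0.1796]
eef_rot: [-3.139, -0.001, 1.663]
wrist_force: [1.1, -0.1, -0.3]
grip_width: 0.0102
grip_force: 58.7
time: 11.15
ee_pos: [0.5614, -0.0789, 0.2331]
eef_rot: [3.141, 0.0, 1.663]
wrist_force: [0.3, -0.2, -0.9]
grip_width: 0.0101
grip_force: 58.7
0.0 44 [ 0.0013 -0.0052] [0.0046 0.0036] [0.0036 0.0003]
0.008 169 [ 0.001  -0.0031] [0.0047 0.0038] [0.0034 0.0005]
0.016 146 [ 0.0012 -0.0028] [0.0045 0.0039] [0.0034 0.0006]
0.024 135 [ 0.0006 -0.0029] [0.0047 0.0041] [0.0034 0.0007]
0.032 109 [ 0.0008 -0.0026] [0.0047 0.0041] [0.0034 0.0007]
0.04 97 [ 0.0009 -0.0027] [0.0046 0.0039] [0.0035 0.0008]
0.048 94 [ 0.0019 -0.0023] [0.0045 0.0041] [0.0035 0.0009]
0.056 84 [ 0.0009 -0.0024] [0.0046 0.0042] [0.0035 0.001 ]
0.064 73 [ 0.001  -0.0024] [0.0047 0.0043] [0.0035 0.0012]
0.072 64 [ 0.0014 -0.002 ] [0.0045 0.0045] [0.0034 0.0012]
0.08 7 [ 0.0026 -0.0015] [0.004 0.004] [0.0035 0.0014]
```

View pics/w4.png

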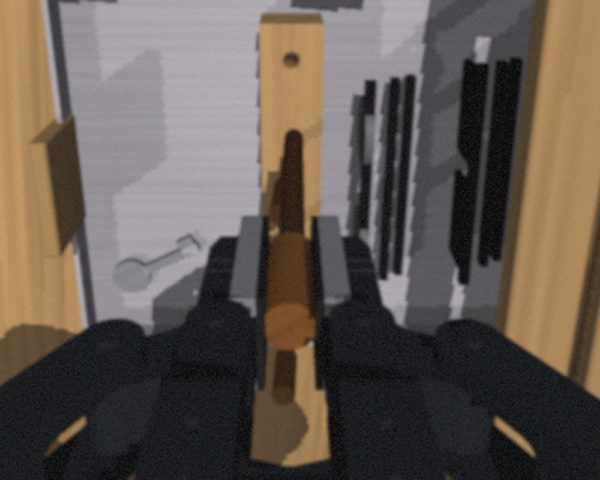

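```bash

python3 -m inch '{"offset":[[0.7,0.2,0],[1,0.2,0],[1,0.2,0],[1,0.2,0],[1,0.2,0]],"rot":[[0,0,0],[0,0,0],[0,0,0],[0,0,0],[0,0,0]],"jaw":[1,1,1,1,1]}'
python3 -m inch '{"offset":[[1,0.2,0],[1,0.2,0],[1,0.2,0],[1,0.2,0],[1,0.06,0]],"rot":[[0,0,0],[0,0,0],[0,0,0],[0,0,0],[0,0,0]],"jaw":[1,1,1,1,1]}'
python3 -m inch '{"offset":[[1,0,0],[0.5,0,0],[0,0,0],[0,0,0]],"rot":[[0,0,0],[0,0,0],[0,0,0],[0,0,0]],"jaw":[1,1,1,1]}'
cat >> h.py <<'E'
def look(name=None):
    """wrist picture: tool-frame tip of held reed, and mouth centres of vials in view (world + tool units from tip)"""
    s=robot.observe(); c=shot('wrist')
    if name: save(c,name)
    W=np.linalg.inv(c['c2w']@np.linalg.inv(c['T_tool_cam']))
    P=cloud(c,np.ones((480,640),bool)); p=P@W[:3,:3].T+W[:3,3]
    q=p[(abs(p[:,1])<.015)&(abs(p[:,0])<.02)&(p[:,2]>.03)&(p[:,2]<.1)]
    tip=None
    if len(q)>50:
        zt=np.percentile(q[:,2],99.5)
        f=[np.polyfit(q[:,2],q[:,i],1) for i in(0,1)]
        tip=np.array([np.percentile(q[:,0]-np.polyval(f[0],q[:,2]),98)+np.polyval(f[0],zt)-.0035,np.polyval(f[1],zt),zt]); print('tip tool',tip,'slopes',f[0][0],f[1][0])
    print('tcp',s['ee_pos'],s['eef_rot'],'F',s['wrist_force'],'w',s['grip_width'])
    from scipy.cluster.hierarchy import fclusterdata
    m=(P[:,2]>.069)&(P[:,2]<.080)&((abs(p[:,0])>.02)|(abs(p[:,1])>.03))&(P[:,1]>.17)&(p[:,2]>.03)
    a=P[m]
    if len(a)>2500: a=a[::len(a)//2500+1]
    if len(a)>20:
        l=fclusterdata(a[:,:2],.012,'distance',method='single')
        for i in set(l):
            b=a[l==i]
            if len(b)<25: continue
            t=b[abs(b[:,2]-np.median(b[:,2][b[:,2]>np.percentile(b[:,2],60)]))<.003]
            (cx,cy),r=cv2.minEnclosingCircle(np.float32(t[:,:2])); px=proj(c,[[cx,cy,.075]])[0]
            C=np.array([cx,cy,t[:,2].mean()]); u=(W[:3,:3]@C+W[:3,3]-(tip if tip is not None else 0))/.03
            print('vial',C,'r',round(r,4),'mean',t.mean(0)[:2],'px',px.round(),'bgr',c['pixels'][int(np.clip(px[1],0,479)),int(np.clip(px[0],0,639))],'units from tip',u)
    return c
E
python3 -c "
from h import *
look('w5.png')"
```

```text
time: 11.7
ee_pos: [0.5772, 0.0654, 0.2306]
eef_rot: [-3.138, -0.001, 1.663]
wrist_force: [0.5, -0.2, 0.8]
grip_width: 0.0103
grip_force: 58.7
time: 12.2
ee_pos: [0.5893, 0.2169, 0.2304]
eef_rot: [-3.138, 0.0, 1.663]
wrist_force: [-1.1, 0.7, -1.0]
grip_width: 0.0102
grip_force: 58.7
time: 12.6
ee_pos: [0.5858, 0.2599, 0.2318]
eef_rot: [-3.14, 0.001, 1.664]
wrist_force: [0.5, 0.4, 0.3]
grip_width: 0.0105
grip_force: 58.7
tip tool [0.001  0.0014 0.0765] slopes -0.0007916462543371629 0.018210534716690447
tcp [0.5858 0.2599 0.2318] [-3.14    0.0009  1.6635] F [0.454 0.379 0.338] w 0.010524842984645722
vial [0.5859 0.3306 0.0747] r 0.0139 mean [0.5859 0.331 ] px [323. 111.] bgr [116 127 122] units from tip [2.3192 0.1839 2.6865]
vial [0.5593 0.2237 0.0745] r 0.014 mean [0.5596 0.2241] px [273. 256.] bgr [120 126 122] units from tip [-1.1497 -1.0304  2.6978]
vial [0.4508 0.3456 0.0746] r 0.0139 mean [0.4509 0.346 ] px [119.  68.] bgr [111 117 115] units from tip [ 3.2317 -4.2547  2.6949]
vial [0.4628 0.2485 0.0746] r 0.0141 mean [0.4633 0.249 ] px [143. 213.] bgr [100 117 124] units from tip [-0.0283 -4.1575  2.6984]
vial [0.6802 0.4061 0.0737] r 0.0061 mean [0.6802 0.4057] px [487.  -0.] bgr [ 10 138 167] units from tip [4.5329 3.5455 2.7101]
vial [0.7659 0.3461 0.0745] r 0.0139 mean [0.7656 0.3464] px [592. 113.] bgr [59 60 16] units from tip [2.2764 6.205  2.681 ]
vial [0.7127 0.2405 0.0778] r 0.0275 mean [0.6972 0.2525] px [479. 253.] bgr [ 18  60 103] units from tip [-1.0646  4.1111  2.5772]
```

View pics/w5.png

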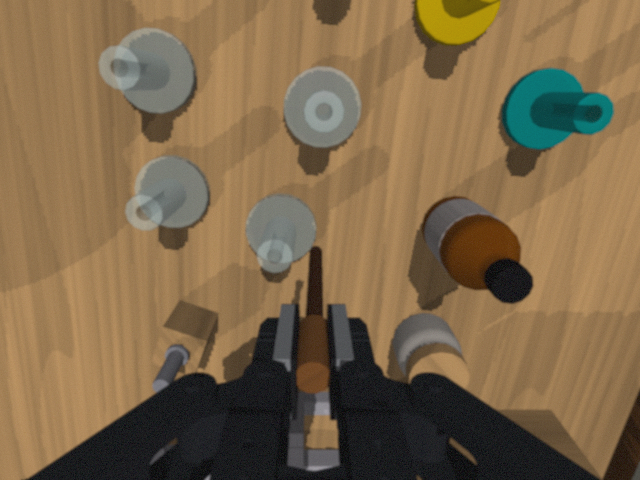

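```bash

python3 -m inch '{"offset":[[0.8,0.06,0],[0.8,0.06,0.4],[0.72,0.06,0.8],[0,0,0.8],[0,0,0.2]],"rot":[[0,0,0],[0,0,0],[0,0,0],[0,0,0],[0,0,0]],"jaw":[1,1,1,1,1]}'
python3 -m inch '{"offset":[[0,0,0],[0,0,0],[0,0,0]],"rot":[[0,0,0],[0,0,0],[0,0,0]],"jaw":[1,1,1]}'
python3 -c "
from h import *
c=look(); save(c,'w6.png',(220,140,420,400),2.2)"
```

```text
time: 13.15
ee_pos: [0.5836, 0.3288, 0.1632]
eef_rot: [-3.136, 0.002, 1.662]
wrist_force: [0.3, -0.3, -1.2]
grip_width: 0.0101
grip_force: 58.7
time: 13.45
ee_pos: [0.5864, 0.3301, 0.1688]
eef_rot: [3.139, -0.001, 1.662]
wrist_force: [0.3, -0.2, 0.1]
grip_width: 0.0102
grip_force: 58.7
tip tool [ 0.0103 -0.0009  0.0997] slopes -0.0026472601270684268 -0.03260128141349515
tcp [0.5864 0.3301 0.1688] [ 3.1387 -0.0006  1.6621] F [ 0.3426 -0.1646  0.0989] w 0.010244039355440972
vial [0.4506 0.346  0.0745] r 0.0143 mean [0.4513 0.3464] px [ 75. 195.] bgr [74 89 96] units from tip [ 0.5983 -4.4403 -0.1924]
vial [0.4632 0.2491 0.0745] r 0.0142 mean [0.4633 0.2496] px [109. 345.] bgr [ 94 114 125] units from tip [-2.6571 -4.3144 -0.1938]
vial [0.5887 0.4502 0.0747] r 0.0139 mean [0.5889 0.4475] px [339.  15.] bgr [68 69 10] units from tip [ 3.6368  0.462  -0.1831]
vial [0.6803 0.4185 0.0746] r 0.014 mean [0.6798 0.4188] px [505. 100.] bgr [10 85 98] units from tip [ 2.3051  3.4065 -0.1719]
vial [0.7659 0.346  0.0744] r 0.0143 mean [0.765  0.3467] px [619. 243.] bgr [61 62 16] units from tip [-0.3634  6.0258 -0.1599]
vial [0.71   0.2507 0.0777] r 0.025 mean [0.703  0.2606] px [489. 372.] bgr [10 53 98] units from tip [-3.3538  3.8814 -0.2798]
```

View pics/w6.png

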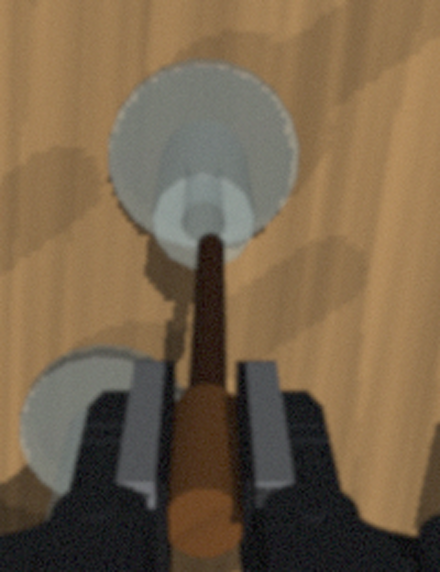

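```bash
sed -i 's/(p\[:,2\]>.03)&(p\[:,2\]<.1)\]/(p[:,2]>.03)\&(p[:,2]<.0795)]/; s/((abs(p\[:,0\])>.02)|(abs(p\[:,1\])>.03))&(P\[:,1\]>.17)&(p\[:,2\]>.03)/(P[:,1]>.17)\&(p[:,2]>.082)/' h.py
python3 -m inch '{"offset":[[0,0,0]],"rot":[[0,0,0]],"jaw":[1]}'
python3 -c "
from h import *
look()" | head -5; python3 -c "
from h import *
look()" | head -3
```

```text
time: 13.6
ee_pos: [0.5858, 0.3304, 0.1681]
eef_rot: [3.14, -0.0, 1.663]
wrist_force: [-0.1, 0.0, -0.2]
grip_width: 0.01
grip_force: 58.7
tip tool [0.001  0.0013 0.0766] slopes 0.001746606383984847 0.014034407728029809
tcp [0.5858 0.3304 0.1681] [ 3.1397 -0.0005  1.6628] F [-0.0928  0.0116 -0.2197] w 0.010034022653966862
vial [0.4507 0.3462 0.0745] r 0.0139 mean [0.4512 0.3464] px [ 76. 196.] bgr [76 89 99] units from tip [ 0.9026 -4.4849  0.5593]
vial [0.4628 0.2487 0.0743] r 0.0141 mean [0.4635 0.2495] px [109. 346.] bgr [ 95 115 126] units from tip [-2.3691 -4.3822  0.5632]
vial [0.5859 0.3313 0.0746] r 0.0138 mean [0.5856 0.333 ] px [313. 241.] bgr [119 124 114] units from tip [-0.0047 -0.0444  0.5622]
tip tool [0.001  0.0013 0.0768] slopes 0.00012235242508484338 0.016142176703301293
tcp [0.5856 0.3305 0.1678] [ 3.1401 -0.0004  1.6629] F [ 0.5275  0.4246 -0.1699] w 0.010641537543727833
vial [0.4509 0.3459 0.0744] r 0.014 mean [0.4513 0.3463] px [ 76. 196.] bgr [ 80  93 101] units from tip [ 0.8914 -4.4742  0.547 ]
```

```bash

python3 -m inch '{"offset":[[0,-0.03,0.2],[0,0,0.3],[0,0,0.4],[0,0,0.4],[0,0,0.4]],"rot":[[0,0,0],[0,0,0],[0,0,0],[0,0,0],[0,0,0]],"jaw":[1,1,1,1,1]}'
python3 -m inch '{"offset":[[0,0,0.4],[0,0,0.2],[0,0,0.1],[0,0,0],[0,0,0]],"rot":[[0,0,0],[0,0,0],[0,0,0],[0,0,0],[0,0,0]],"jaw":[1,1,1,1,1]}'
```

```text
time: 14.2
ee_pos: [0.5837, 0.3303, 0.114]
eef_rot: [-3.14, 0.0, 1.663]
wrist_force: [0.3, 0.6, -0.7]
grip_width: 0.0106
grip_force: 58.7
time: 14.7
ee_pos: [0.5846, 0.3306, 0.0953]
eef_rot: [3.141, -0.0, 1.663]
wrist_force: [-0.0, -0.5, -0.2]
grip_width: 0.0104
grip_force: 58.7
```

```bash

python3 -m inch '{"offset":[[0,0,0.1],[0,0,0.07],[0,0,0.03],[0,0,0],[0,0,0]],"rot":[[0,0,0],[0,0,0],[0,0,0],[0,0,0],[0,0,0]],"jaw":[1,1,1,1,1]}'
```

```text
time: 15.2
ee_pos: [0.5853, 0.3309, 0.0909]
eef_rot: [3.139, -0.001, 1.663]
wrist_force: [-0.9, -1.0, 8.2]
grip_width: 0.0102
grip_force: 59.5
```

```bash

python3 -m inch '{"offset":[[0,0,-0.1],[0,0,0],[0,0,0],[0,0,0],[0,0,-0.5]],"rot":[[0,0,0],[0,0,0],[0,0,0],[0,0,0],[0,0,0]],"jaw":[0.4,0.4,0.4,0.4,0.4]}'
python3 -m inch '{"offset":[[0,0,-1],[0,0,-1],[0,0,-1],[0,0,-1],[0,0,-0.2]],"rot":[[0,0,0],[0,0,0],[0,0,0],[0,0,0],[0,0,0]],"jaw":[0.4,0.4,0.4,0.4,0.4]}'
python3 -m inch '{"offset":[[-0.5,0,0],[-1,-0.1,0],[-1,-0.2,0],[-1,-0.2,0],[-1,-0.2,0]],"rot":[[0,0,0],[0,0,0],[0,0,0],[0,0,0],[0,0,0]],"jaw":[0.4,0.4,0.4,0.4,0.4]}'
python3 - <<'E'
from h import *
for n in('top','wrist','side'):
    c=shot(n); P=cloud(c,np.ones((480,640),bool))
    q=P[(P[:,2]>.1)&(P[:,2]<.128)&(P[:,0]>.55)&(P[:,0]<.62)&(P[:,1]>.29)&(P[:,1]<.37)]
    if len(q): print(n,len(q),'z98',np.percentile(q[:,2],98),np.median(q,0))
s=robot.observe(); print(s['ee_pos'],s['eef_rot'])
E
```

```text
time: 15.7
ee_pos: [0.5823, 0.3297, 0.1044]
eef_rot: [-3.136, 0.001, 1.663]
wrist_force: [-1.1, -0.0, -1.4]
grip_width: 0.0511
grip_force: 0.0
time: 16.2
ee_pos: [0.5864, 0.3313, 0.239]
eef_rot: [3.133, -0.002, 1.663]
wrist_force: [-0.0, 0.6, 0.9]
grip_width: 0.0513
grip_force: 0.0
time: 16.7
ee_pos: [0.5743, 0.1917, 0.2305]
eef_rot: [-3.138, 0.001, 1.663]
wrist_force: [0.6, -0.6, 0.6]
grip_width: 0.0513
grip_force: 0.0
side 113 z98 0.12528109970464024 [0.5789 0.331  0.1145]
[0.5749 0.1915 0.231 ] [-3.1385  0.0004  1.6599]
```

```bash

python3 -m inch '{"offset":[[-1,-0.12,0],[-1,-0.12,0],[-1,-0.12,0],[-1,-0.12,0],[-1,-0.12,0]],"rot":[[0,0,0],[0,0,0],[0,0,0],[0,0,0],[0,0,0]],"jaw":[0.4,0.4,0.4,0.4,0.4]}'
python3 -m inch '{"offset":[[-1,-0.13,0],[-1,-0.13,0],[-1,-0.13,0],[-1,-0.13,0],[-1,-0.14,0]],"rot":[[0,0,0],[0,0,0],[0,0,0],[0,0,0],[0,0,0]],"jaw":[0.4,0.4,0.4,0.4,0.4]}'
python3 -m inch '{"offset":[[-0.58,0,0],[0,0,0.2],[0,0,0.8],[0,0,0],[0,0,0]],"rot":[[0,0,0],[0,0,0],[0,0,0],[0,0,0],[0,0,0]],"jaw":[0.4,0.4,0.4,0.4,0.4]}'
python3 - <<'E'
from h import *
s=robot.observe(); print(s['ee_pos'],s['eef_rot'])
c=shot('wrist'); P=cloud(c,np.ones((480,640),bool))
for r in([.566,-.128],[.5613,-.0787]):
    q=P[(P[:,2]>.115)&(P[:,2]<.128)&(np.hypot(P[:,0]-r[0],P[:,1]-r[1])<.02)]
    if len(q): print(len(q),np.median(q,0),(q.min(0)+q.max(0))/2)
E
```

```text
time: 17.35
ee_pos: [0.571, 0.0426, 0.2316]
eef_rot: [-3.14, -0.001, 1.664]
wrist_force: [-0.3, -0.6, -0.3]
grip_width: 0.0511
grip_force: 0.0
time: 17.85
ee_pos: [0.5654, -0.1085, 0.2316]
eef_rot: [-3.14, -0.001, 1.664]
wrist_force: [0.2, -0.7, -0.7]
grip_width: 0.0513
grip_force: 0.0
time: 18.35
ee_pos: [0.567, -0.124, 0.202]
eef_rot: [-3.14, -0.002, 1.664]
wrist_force: [-0.1, -0.4, 0.4]
grip_width: 0.0509
grip_force: 0.0
[ 0.567 -0.124  0.202] [-3.1396 -0.0016  1.6644]
391 [ 0.5627 -0.1273  0.1213] [ 0.5627 -0.1284  0.1191]
```

```bash

python3 -m inch '{"offset":[[-0.12,-0.08,0.7],[0,0,0.9],[0,0,0.9],[0,0,0.9],[0,0,0.37]],"rot":[[0,0,0],[0,0,0],[0,0,0],[0,0,0],[0,0,0]],"jaw":[0.4,0.4,0.4,0.4,0.4]}'
python3 -m inch '{"offset":[[0,0,0],[0,0,0],[0,0,0],[0,0,0],[0,0,0]],"rot":[[0,0,0],[0,0,0],[0,0,0],[0,0,0],[0,0,0]],"jaw":[0.4,1,1,1,1]}'
python3 -m inch '{"offset":[[0,0,0],[0,0,0],[0,0,-0.4],[0,0,-0.6],[0,0,-1]],"rot":[[0,0,0],[0,0,0],[0,0,0],[0,0,0],[0,0,0]],"jaw":[1,1,1,1,1]}'
python3 -m inch '{"offset":[[0,0,-1],[0,0,-1],[0,0,-0.8],[0,0,0],[0,0,0]],"rot":[[0,0,0],[0,0,0],[0,0,0],[0,0,0],[0,0,0]],"jaw":[1,1,1,1,1]}'
```

```text
time: 18.9
ee_pos: [0.5646, -0.1283, 0.0881]
eef_rot: [-3.139, -0.001, 1.664]
wrist_force: [-0.7, -0.6, -0.2]
grip_width: 0.0513
grip_force: 0.0
time: 19.4
ee_pos: [0.5663, -0.1297, 0.0912]
eef_rot: [3.14, 0.001, 1.663]
wrist_force: [-0.3, 0.4, 5.0]
grip_width: 0.0106
grip_force: 58.4
time: 19.9
ee_pos: [0.564, -0.1287, 0.1491]
eef_rot: [-3.138, -0.002, 1.663]
wrist_force: [0.1, 0.3, -0.2]
grip_width: 0.0105
grip_force: 58.7
time: 20.4
ee_pos: [0.5653, -0.1292, 0.2342]
eef_rot: [3.141, 0.0, 1.663]
wrist_force: [-0.6, -0.1, -0.2]
grip_width: 0.0099
grip_force: 58.8
```

```bash

python3 -m inch '{"offset":[[0.6,-0.18,0],[1,-0.18,0],[1,-0.18,0],[1,-0.18,0],[1,-0.18,0]],"rot":[[0,0,0],[0,0,0],[0,0,0],[0,0,0],[0,0,0]],"jaw":[1,1,1,1,1]}'
python3 -m inch '{"offset":[[1,-0.18,0],[1,-0.18,0],[1,-0.18,0],[1,-0.18,0],[1,-0.18,0]],"rot":[[0,0,0],[0,0,0],[0,0,0],[0,0,0],[0,0,0]],"jaw":[1,1,1,1,1]}'
python3 -m inch '{"offset":[[1,-0.18,0],[1,-0.18,0],[1,-0.18,0],[0.3,-0.2,0],[0,0,0]],"rot":[[0,0,0],[0,0,0],[0,0,0],[0,0,0],[0,0,0]],"jaw":[1,1,1,1,1]}'
python3 -m inch '{"offset":[[0,0,0],[0,0,0]],"rot":[[0,0,0],[0,0,0]],"jaw":[1,1]}'
python3 -c "
from h import *
look()"
```

```text
time: 20.9
ee_pos: [0.5236, 0.0078, 0.2318]
eef_rot: [-3.138, -0.001, 1.663]
wrist_force: [0.4, -0.1, 0.1]
grip_width: 0.0104
grip_force: 58.7
time: 21.4
ee_pos: [0.4827, 0.1543, 0.232]
eef_rot: [-3.138, -0.0, 1.664]
wrist_force: [-0.6, 0.9, -0.4]
grip_width: 0.0099
grip_force: 58.7
time: 21.9
ee_pos: [0.4515, 0.2501, 0.2323]
eef_rot: [-3.139, 0.001, 1.666]
wrist_force: [-0.0, -0.2, 0.2]
grip_width: 0.0102
grip_force: 58.7
time: 22.1
ee_pos: [0.4539, 0.2481, 0.2334]
eef_rot: [-3.141, 0.0, 1.662]
wrist_force: [-0.2, 0.1, 0.2]
grip_width: 0.01
grip_force: 58.7
tip tool [0.0019 0.0006 0.0786] slopes 0.0004052237701923836 0.008475024655053254
tcp [0.4539 0.2481 0.2334] [-3.1411  0.0004  1.6621] F [-0.2299  0.1053  0.2457] w 0.01000484568887304
vial [0.6976 0.237  0.0776] r 0.0237 mean [0.6892 0.2396] px [633. 255.] bgr [10 45 83] units from tip [-1.1683  8.0384  2.5697]
vial [0.5854 0.3307 0.0746] r 0.0139 mean [0.5827 0.3311] px [518. 112.] bgr [22 21 29] units from tip [2.2821 4.6    2.6695]
vial [0.5591 0.2238 0.0745] r 0.0139 mean [0.5587 0.2242] px [449. 255.] bgr [ 99 112 117] units from tip [-1.1885  3.4003  2.6754]
vial [0.4505 0.3456 0.0746] r 0.0138 mean [0.4504 0.3459] px [321.  68.] bgr [110 120 116] units from tip [3.1868 0.1657 2.6701]
vial [0.4624 0.2488 0.0746] r 0.0137 mean [0.4626 0.249 ] px [325. 212.] bgr [115 120 112] units from tip [-0.065   0.2686  2.6723]
```

```bash

python3 -m inch '{"offset":[[-0.06,0.24,0.2],[0,0,0.8],[0,0,0.8],[0,0,0.3],[0,0,0]],"rot":[[0,0,0],[0,0,0],[0,0,0],[0,0,0],[0,0,0]],"jaw":[1,1,1,1,1]}'
python3 -m inch '{"offset":[[0,0,0],[0,0,0],[0,0,0]],"rot":[[0,0,0],[0,0,0],[0,0,0]],"jaw":[1,1,1]}'
python3 -c "
from h import *
look();look()"|egrep 'tip tool|tcp|0.46'
```

```text
time: 22.65
ee_pos: [0.4605, 0.2471, 0.169]
eef_rot: [-3.138, 0.001, 1.662]
wrist_force: [-0.1, -0.9, -0.3]
grip_width: 0.0104
grip_force: 58.7
time: 22.95
ee_pos: [0.4619, 0.2482, 0.1719]
eef_rot: [3.139, -0.0, 1.663]
wrist_force: [-1.1, 0.5, -1.0]
grip_width: 0.0099
grip_force: 58.7
tip tool [0.002  0.0006 0.0784] slopes 0.001949806273057309 0.0078266234009827
tcp [0.4619 0.2482 0.1719] [ 3.1394 -0.0004  1.6633] F [-1.0621  0.52   -0.9501] w 0.0098695362379034
vial [0.5853 0.3308 0.0746] r 0.0141 mean [0.5828 0.3311] px [554. 116.] bgr [ 9 20 24] units from tip [2.295  4.3246 0.6385]
vial [0.4504 0.3457 0.0746] r 0.0139 mean [0.4505 0.3459] px [308.  62.] bgr [115 119 118] units from tip [ 3.2039 -0.1075  0.6284]
vial [0.4627 0.2486 0.0745] r 0.0138 mean [0.4624 0.2506] px [314. 240.] bgr [117 121 114] units from tip [-0.0544  0.002   0.631 ]
tip tool [0.0019 0.0006 0.0781] slopes 0.0004967666327909103 0.006799472572265147
tcp [0.4617 0.2481 0.1717] [ 3.1398 -0.0003  1.6633] F [-0.5398  0.773  -0.188 ] w 0.010297487443103966
vial [0.5855 0.3307 0.0746] r 0.0139 mean [0.5827 0.3312] px [555. 116.] bgr [17 21 20] units from tip [2.2955 4.3368 0.6418]
vial [0.4626 0.2485 0.0745] r 0.0138 mean [0.4624 0.2505] px [314. 240.] bgr [115 117 111] units from tip [-0.0562  0.0061  0.6365]
```

```bash

python3 -m inch '{"offset":[[-0.055,0.01,0.2],[0,0,0.3],[0,0,0.4],[0,0,0.5],[0,0,0.5]],"rot":[[0,0,0],[0,0,0],[0,0,0],[0,0,0],[0,0,0]],"jaw":[1,1,1,1,1]}'
python3 -m inch '{"offset":[[0,0,0.4],[0,0,0.25],[0,0,0.1],[0,0,0.06],[0,0,0]],"rot":[[0,0,0],[0,0,0],[0,0,0],[0,0,0],[0,0,0]],"jaw":[1,1,1,1,1]}'
python3 -m inch '{"offset":[[0,0,0.03],[0,0,0]],"rot":[[0,0,0],[0,0,0]],"jaw":[1,1]}'
```

```text
time: 23.55
ee_pos: [0.4611, 0.2462, 0.112]
eef_rot: [-3.141, 0.0, 1.663]
wrist_force: [-0.2, 0.6, -0.9]
grip_width: 0.0103
grip_force: 58.7
time: 24.05
ee_pos: [0.4631, 0.2469, 0.0924]
eef_rot: [3.139, -0.001, 1.663]
wrist_force: [-6.0, -1.8, 23.1]
grip_width: 0.0101
grip_force: 62.1
time: 24.25
ee_pos: [0.4633, 0.2471, 0.0923]
eef_rot: [3.138, -0.001, 1.664]
wrist_force: [-7.9, -2.5, 28.6]
grip_width: 0.0104
grip_force: 62.9
```

```bash

python3 -m inch '{"offset":[[0,0,-0.15],[0,0,0],[0,0,0],[0,0,0],[0,0,-0.5]],"rot":[[0,0,0],[0,0,0],[0,0,0],[0,0,0],[0,0,0]],"jaw":[1,0.4,0.4,0.4,0.4]}'
python3 -m inch '{"offset":[[0,0,-1],[0,0,-1],[0,0,-1],[0,0,-1],[0,0,-0.1]],"rot":[[0,0,0],[0,0,0],[0,0,0],[0,0,0],[0,0,0]],"jaw":[0.4,0.4,0.4,0.4,0.4]}'
python3 -m inch '{"offset":[[-0.5,0.22,0],[-1,0.22,0],[-1,0.22,0],[-1,0.22,0],[-1,0.22,0]],"rot":[[0,0,0],[0,0,0],[0,0,0],[0,0,0],[0,0,0]],"jaw":[0.4,0.4,0.4,0.4,0.4]}'
python3 - <<'E'
from h import *
s=robot.observe(); print(s['ee_pos'],s['eef_rot'])
for n in('top','side'):
    c=shot(n); P=cloud(c,np.ones((480,640),bool))
    for r in([.585,.331],[.4625,.2487]):
        q=P[(P[:,2]>.1)&(P[:,2]<.135)&(np.hypot(P[:,0]-r[0],P[:,1]-r[1])<.02)]
        if len(q): print(n,r,len(q),'z98',np.percentile(q[:,2],98),np.median(q,0))
E
```

```text
time: 24.75
ee_pos: [0.4597, 0.2457, 0.1057]
eef_rot: [-3.137, 0.001, 1.663]
wrist_force: [0.1, -0.5, -0.1]
grip_width: 0.0511
grip_force: 0.0
time: 25.25
ee_pos: [0.4638, 0.247, 0.2349]
eef_rot: [3.135, -0.001, 1.663]
wrist_force: [-0.3, 0.7, 0.4]
grip_width: 0.0517
grip_force: 0.0
time: 25.75
ee_pos: [0.5065, 0.1138, 0.2295]
eef_rot: [-3.14, -0.0, 1.663]
wrist_force: [0.9, 0.2, -0.0]
grip_width: 0.0516
grip_force: 0.0
[0.5065 0.1138 0.2295] [-3.1397 -0.0002  1.6634]
top [0.585, 0.331] 38 z98 0.12684477458889953 [0.5821 0.3272 0.1229]
top [0.4625, 0.2487] 26 z98 0.12627841062254563 [0.4591 0.2493 0.1237]
side [0.585, 0.331] 113 z98 0.12542006456249405 [0.5785 0.3311 0.1144]
side [0.4625, 0.2487] 106 z98 0.12595550027645766 [0.4557 0.2492 0.115 ]
```

```bash

python3 -m inch '{"offset":[[-1,0.12,0],[-1,0.12,0],[-1,0.12,0],[-1,0.12,0],[-1,0.12,0]],"rot":[[0,0,0],[0,0,0],[0,0,0],[0,0,0],[0,0,0]],"jaw":[0.4,0.4,0.4,0.4,0.4]}'
python3 -m inch '{"offset":[[-1,0.12,0],[-1,0.12,0],[-1,0.12,0],[-1,0.12,0],[-0.75,0.1,0]],"rot":[[0,0,0],[0,0,0],[0,0,0],[0,0,0],[0,0,0]],"jaw":[0.4,0.4,0.4,0.4,0.4]}'
python3 -m inch '{"offset":[[0,0,0],[0,0,0.3],[0,0,0.5],[0,0,0],[0,0,0]],"rot":[[0,0,0],[0,0,0],[0,0,0],[0,0,0],[0,0,0]],"jaw":[0.4,0.4,0.4,0.4,0.4]}'
python3 - <<'E'
from h import *
s=robot.observe(); print(s['ee_pos'],s['eef_rot'])
c=shot('wrist'); P=cloud(c,np.ones((480,640),bool))
for r in([.5706,-.1775],):
    q=P[(P[:,2]>.115)&(P[:,2]<.128)&(np.hypot(P[:,0]-r[0],P[:,1]-r[1])<.02)]
    if len(q): print(len(q),np.median(q,0),(q.min(0)+q.max(0))/2)
E
```

```text
time: 26.35
ee_pos: [0.5383, -0.033, 0.2298]
eef_rot: [-3.14, -0.001, 1.664]
wrist_force: [0.3, 0.9, 0.1]
grip_width: 0.0515
grip_force: 0.0
time: 26.85
ee_pos: [0.5691, -0.1739, 0.2297]
eef_rot: [-3.14, -0.001, 1.663]
wrist_force: [0.1, 1.5, -0.7]
grip_width: 0.0512
grip_force: 0.0
time: 27.35
ee_pos: [0.5685, -0.1718, 0.2058]
eef_rot: [-3.14, -0.001, 1.664]
wrist_force: [-0.5, 0.2, 0.6]
grip_width: 0.0509
grip_force: 0.0
[ 0.5685 -0.1718  0.2058] [-3.1398 -0.0013  1.6643]
373 [ 0.5674 -0.1771  0.1213] [ 0.5674 -0.1782  0.1194]
```

```bash

python3 -m inch '{"offset":[[-0.18,-0.05,0.8],[0,0,0.9],[0,0,0.9],[0,0,0.9],[0,0,0.36]],"rot":[[0,0,0],[0,0,0],[0,0,0],[0,0,0],[0,0,0]],"jaw":[0.4,0.4,0.4,0.4,0.4]}'
python3 -m inch '{"offset":[[0,0,0],[0,0,0],[0,0,0],[0,0,0],[0,0,0]],"rot":[[0,0,0],[0,0,0],[0,0,0],[0,0,0],[0,0,0]],"jaw":[0.4,1,1,1,1]}'
python3 -m inch '{"offset":[[0,0,0],[0,0,0],[0,0,-0.4],[0,0,-0.6],[0,0,-1]],"rot":[[0,0,0],[0,0,0],[0,0,0],[0,0,0],[0,0,0]],"jaw":[1,1,1,1,1]}'
python3 -m inch '{"offset":[[0,0,-1],[0,0,-1],[0,0,-0.8],[0,0,0],[0,0,0]],"rot":[[0,0,0],[0,0,0],[0,0,0],[0,0,0],[0,0,0]],"jaw":[1,1,1,1,1]}'
```

```text
time: 27.9
ee_pos: [0.5669, -0.1776, 0.089]
eef_rot: [-3.139, -0.002, 1.664]
wrist_force: [0.4, 0.1, 0.1]
grip_width: 0.0513
grip_force: 0.0
time: 28.4
ee_pos: [0.5697, -0.1791, 0.093]
eef_rot: [3.138, 0.002, 1.663]
wrist_force: [2.7, 0.8, 3.8]
grip_width: 0.0099
grip_force: 58.5
time: 28.9
ee_pos: [0.5663, -0.1778, 0.1495]
eef_rot: [-3.137, -0.003, 1.663]
wrist_force: [-1.1, -0.4, 0.1]
grip_width: 0.0098
grip_force: 59.0
time: 29.4
ee_pos: [0.5677, -0.1785, 0.2349]
eef_rot: [-3.141, -0.0, 1.663]
wrist_force: [0.4, -0.8, -0.5]
grip_width: 0.0101
grip_force: 59.0
```

```bash

python3 -m inch '{"offset":[[0.6,-0.13,-0.3],[1,-0.13,0],[1,-0.13,0],[1,-0.13,0],[1,-0.13,0]],"rot":[[0,0,0],[0,0,0],[0,0,0],[0,0,0],[0,0,0]],"jaw":[1,1,1,1,1]}'
python3 -m inch '{"offset":[[1,-0.13,0],[1,-0.13,0],[1,-0.13,0],[1,-0.13,0],[1,-0.13,0]],"rot":[[0,0,0],[0,0,0],[0,0,0],[0,0,0],[0,0,0]],"jaw":[1,1,1,1,1]}'
python3 -m inch '{"offset":[[1,-0.13,0],[1,-0.13,0],[1,-0.13,0],[1,-0.13,0],[1,-0.13,0]],"rot":[[0,0,0],[0,0,0],[0,0,0],[0,0,0],[0,0,0]],"jaw":[1,1,1,1,1]}'
python3 -m inch '{"offset":[[1,-0.13,0],[1,-0.13,0],[0.3,-0.1,0],[0,0,0],[0,0,0]],"rot":[[0,0,0],[0,0,0],[0,0,0],[0,0,0],[0,0,0]],"jaw":[1,1,1,1,1]}'
python3 -c "
from h import *
look()"
```

```text
time: 29.9
ee_pos: [0.5342, -0.0416, 0.2417]
eef_rot: [-3.137, -0.002, 1.663]
wrist_force: [0.2, 0.6, 0.9]
grip_width: 0.0102
grip_force: 59.0
time: 30.4
ee_pos: [0.5009, 0.1057, 0.2418]
eef_rot: [-3.137, -0.0, 1.663]
wrist_force: [0.3, -0.5, -0.2]
grip_width: 0.0101
grip_force: 59.0
time: 30.9
ee_pos: [0.4677, 0.2529, 0.2418]
eef_rot: [-3.137, 0.001, 1.663]
wrist_force: [1.0, -0.0, -0.7]
grip_width: 0.0103
grip_force: 59.0
time: 31.4
ee_pos: [0.452, 0.319, 0.243]
eef_rot: [-3.14, 0.001, 1.663]
wrist_force: [0.1, -1.1, -0.5]
grip_width: 0.0102
grip_force: 59.0
tip tool [0.0014 0.0009 0.0788] slopes 0.0034928425181267975 0.005926551226937793
tcp [0.452 0.319 0.243] [-3.1397  0.0013  1.6633] F [ 0.0661 -1.097  -0.4938] w 0.010190184786318024
vial [0.708  0.2431 0.0773] r 0.0269 mean [0.6951 0.2517] px [614. 325.] bgr [ 9 52 91] units from tip [-3.3469  8.2444  2.8857]
vial [0.67   0.4148 0.0739] r 0.0078 mean [0.6685 0.4148] px [640. 103.] bgr [ 10  87 104] units from tip [2.4709 7.5137 2.9942]
vial [0.5885 0.4504 0.0746] r 0.0141 mean [0.5879 0.4505] px [538.  35.] bgr [64 65 10] units from tip [3.9017 4.9183 2.9734]
vial [0.5857 0.3308 0.0746] r 0.0141 mean [0.5834 0.3328] px [492. 209.] bgr [21 28 39] units from tip [-0.0578  4.456   2.9812]
vial [0.5588 0.2239 0.0744] r 0.0143 mean [0.5589 0.2245] px [431. 330.] bgr [ 93 111 122] units from tip [-3.5239  3.2366  2.9925]
vial [0.4504 0.3458 0.0747] r 0.0139 mean [0.4502 0.3464] px [314. 173.] bgr [114 119 110] units from tip [0.8566 0.012  2.9851]
vial [0.4519 0.2484 0.0746] r 0.008 mean [0.4511 0.2484] px [305. 293.] bgr [118 126 125] units from tip [-2.3812 -0.2378  2.9926]
vial [0.4664 0.2494 0.0747] r 0.0127 mean [0.4699 0.2504] px [323. 293.] bgr [95 99 99] units from tip [-2.395   0.2464  2.9883]
```

Vial C is unmoved; go over it and remeasure close up.

```bash

python3 -m inch '{"offset":[[0.43,0,0],[0.43,0,0.5],[0,0,0.9],[0,0,0.8],[0,0,0.25]],"rot":[[0,0,0],[0,0,0],[0,0,0],[0,0,0],[0,0,0]],"jaw":[1,1,1,1,1]}'
python3 -m inch '{"offset":[[0,0,0],[0,0,0],[0,0,0]],"rot":[[0,0,0],[0,0,0],[0,0,0]],"jaw":[1,1,1]}'
python3 -c "
from h import *
look();look()"|egrep 'tip tool|tcp|0.45'
```

```text
time: 31.95
ee_pos: [0.4478, 0.3452, 0.1667]
eef_rot: [-3.136, 0.002, 1.663]
wrist_force: [-0.7, 0.4, -1.2]
grip_width: 0.0103
grip_force: 59.0
time: 32.25
ee_pos: [0.4509, 0.3461, 0.1721]
eef_rot: [3.139, -0.001, 1.663]
wrist_force: [-0.8, -0.9, 0.0]
grip_width: 0.0098
grip_force: 59.0
tip tool [0.0014 0.0008 0.0791] slopes 0.005509926904092812 0.005506529168372898
tcp [0.4509 0.3461 0.1721] [ 3.1392 -0.0009  1.6631] F [-0.8386 -0.8775  0.0345] w 0.00978225469217336
vial [0.4503 0.3458 0.0746] r 0.0139 mean [0.4498 0.3479] px [311. 241.] bgr [114 121 115] units from tip [-0.0556 -0.0539  0.616 ]
vial [0.4607 0.2419 0.0745] r 0.0104 mean [0.4617 0.2415] px [313. 387.] bgr [ 7 16 40] units from tip [-3.5361 -0.0307  0.6132]
vial [0.5854 0.331  0.0745] r 0.0139 mean [0.5837 0.3327] px [528. 282.] bgr [ 8 21 35] units from tip [-0.9621  4.3841  0.6261]
vial [0.5884 0.4508 0.0745] r 0.0144 mean [0.5879 0.4505] px [592.  75.] bgr [53 56 12] units from tip [3.0042 4.8509 0.6314]
tip tool [0.0015 0.0009 0.0791] slopes 0.006070599173895701 0.0072224509196953494
tcp [0.4508 0.346  0.1721] [ 3.1392 -0.0009  1.6631] F [-0.4138  0.2934  0.1012] w 0.010276009668808699
vial [0.4503 0.3461 0.0746] r 0.0139 mean [0.4499 0.3479] px [311. 240.] bgr [116 121 116] units from tip [-0.0491 -0.0532  0.6161]
vial [0.5882 0.4509 0.0746] r 0.0144 mean [0.5878 0.4506] px [591.  75.] bgr [58 59 16] units from tip [3.0083 4.8434 0.6314]
```

```bash

python3 -m inch '{"offset":[[-0.05,-0.05,0.2],[0,0,0.3],[0,0,0.4],[0,0,0.5],[0,0,0.5]],"rot":[[0,0,0],[0,0,0],[0,0,0],[0,0,0],[0,0,0]],"jaw":[1,1,1,1,1]}'
python3 -m inch '{"offset":[[0,0,0.4],[0,0,0.25],[0,0,0.08],[0,0,0.04],[0,0,0]],"rot":[[0,0,0],[0,0,0],[0,0,0],[0,0,0],[0,0,0]],"jaw":[1,1,1,1,1]}'
```

```text
time: 32.85
ee_pos: [0.4482, 0.3437, 0.1119]
eef_rot: [-3.141, 0.0, 1.663]
wrist_force: [0.3, -0.6, -0.4]
grip_width: 0.0099
grip_force: 59.0
time: 33.35
ee_pos: [0.4501, 0.345, 0.094]
eef_rot: [3.139, -0.001, 1.663]
wrist_force: [-5.3, -3.1, 23.0]
grip_width: 0.01
grip_force: 62.1
```

```bash

python3 -m inch '{"offset":[[0,0,-0.12],[0,0,0],[0,0,0],[0,0,0],[0,0,-0.5]],"rot":[[0,0,0],[0,0,0],[0,0,0],[0,0,0],[0,0,0]],"jaw":[1,0.4,0.4,0.4,0.4]}'
python3 -m inch '{"offset":[[0,0,-1],[0,0,-1],[0,0,-1],[0,0,-1],[0,0,-0.2]],"rot":[[0,0,0],[0,0,0],[0,0,0],[0,0,0],[0,0,0]],"jaw":[0.4,0.4,0.4,0.4,0.4]}'
python3 -m inch '{"offset":[[-0.5,0.13,0],[-1,0.13,0],[-1,0.13,0],[-1,0.13,0],[-1,0.13,0]],"rot":[[0,0,0],[0,0,0],[0,0,0],[0,0,0],[0,0,0]],"jaw":[0.4,0.4,0.4,0.4,0.4]}'
python3 -m inch '{"offset":[[-1,0.13,0],[-1,0.13,0],[-1,0.13,0],[-1,0.13,0],[-1,0.13,0]],"rot":[[0,0,0],[0,0,0],[0,0,0],[0,0,0],[0,0,0]],"jaw":[0.4,0.4,0.4,0.4,0.4]}'
python3 -m inch '{"offset":[[-1,0.13,0],[-1,0.13,0],[-1,0.13,0],[-1,0.13,0],[-1,0.13,0]],"rot":[[0,0,0],[0,0,0],[0,0,0],[0,0,0],[0,0,0]],"jaw":[0.4,0.4,0.4,0.4,0.4]}'
python3 - <<'E'
from h import *
s=robot.observe(); print(s['ee_pos'],s['eef_rot'])
for n in('top','side'):
    c=shot(n); P=cloud(c,np.ones((480,640),bool))
    for r in([.585,.331],[.4625,.2487],[.4503,.346]):
        q=P[(P[:,2]>.1)&(P[:,2]<.135)&(np.hypot(P[:,0]-r[0],P[:,1]-r[1])<.02)]
        if len(q): print(n,r,len(q),'z98',np.percentile(q[:,2],98),np.median(q,0))
E
```

```text
time: 33.85
ee_pos: [0.4468, 0.343, 0.1071]
eef_rot: [-3.137, 0.002, 1.663]
wrist_force: [-0.6, -0.2, -0.3]
grip_width: 0.0507
grip_force: 0.0
time: 34.35
ee_pos: [0.4506, 0.345, 0.2405]
eef_rot: [3.134, -0.003, 1.663]
wrist_force: [0.3, -0.0, 0.2]
grip_width: 0.0511
grip_force: 0.0
time: 34.85
ee_pos: [0.4796, 0.209, 0.2332]
eef_rot: [-3.138, 0.001, 1.663]
wrist_force: [-0.1, 1.0, 0.6]
grip_width: 0.0517
grip_force: 0.0
time: 35.35
ee_pos: [0.5126, 0.0616, 0.2332]
eef_rot: [-3.138, -0.0, 1.663]
wrist_force: [0.1, -0.7, -0.6]
grip_width: 0.0511
grip_force: 0.0
time: 35.85
ee_pos: [0.5457, -0.0857, 0.2331]
eef_rot: [-3.138, -0.001, 1.663]
wrist_force: [-0.1, -0.9, -0.2]
grip_width: 0.0514
grip_force: 0.0
[ 0.5457 -0.0857  0.2331] [-3.1384 -0.0013  1.6626]
top [0.585, 0.331] 39 z98 0.12597262845390653 [0.5822 0.327  0.1223]
top [0.4625, 0.2487] 36 z98 0.12788871359073917 [0.4599 0.2472 0.1233]
top [0.4503, 0.346] 42 z98 0.12690046442722047 [0.4478 0.3417 0.1235]
side [0.585, 0.331] 114 z98 0.12549840582480512 [0.579  0.3312 0.1146]
side [0.4625, 0.2487] 106 z98 0.12586820506657348 [0.4557 0.2497 0.1159]
side [0.4503, 0.346] 129 z98 0.12537413342022966 [0.4443 0.3467 0.1156]
```

```bash

python3 -m inch '{"offset":[[-1,0.1,0],[-1,0.1,0],[-1,0.1,0],[-1,0.1,0],[-0.7,0.06,0.1]],"rot":[[0,0,0],[0,0,0],[0,0,0],[0,0,0],[0,0,0]],"jaw":[0.4,0.4,0.4,0.4,0.4]}'
python3 -m inch '{"offset":[[0,0,0],[0,0,0.4],[0,0,0.5],[0,0,0],[0,0,0]],"rot":[[0,0,0],[0,0,0],[0,0,0],[0,0,0],[0,0,0]],"jaw":[0.4,0.4,0.4,0.4,0.4]}'
python3 - <<'E'
from h import *
s=robot.observe(); print(s['ee_pos'],s['eef_rot'])
c=shot('wrist'); P=cloud(c,np.ones((480,640),bool))
for r in([.573,-.227],):
    q=P[(P[:,2]>.115)&(P[:,2]<.128)&(np.hypot(P[:,0]-r[0],P[:,1]-r[1])<.02)]
    if len(q): print(len(q),np.median(q,0),(q.min(0)+q.max(0))/2)
E
```

```text
time: 36.45
ee_pos: [0.5731, -0.2244, 0.2309]
eef_rot: [-3.14, -0.001, 1.662]
wrist_force: [-0.1, 0.5, -0.3]
grip_width: 0.0513
grip_force: 0.0
time: 36.95
ee_pos: [0.5732, -0.2216, 0.2041]
eef_rot: [-3.14, -0.001, 1.664]
wrist_force: [0.7, 0.1, 0.1]
grip_width: 0.0512
grip_force: 0.0
[ 0.5732 -0.2216  0.2041] [-3.1398 -0.0014  1.6644]
380 [ 0.572  -0.2268  0.1214] [ 0.572  -0.2279  0.1191]
```

```bash

python3 -m inch '{"offset":[[-0.18,-0.04,0.8],[0,0,0.9],[0,0,0.9],[0,0,0.9],[0,0,0.4]],"rot":[[0,0,0],[0,0,0],[0,0,0],[0,0,0],[0,0,0]],"jaw":[0.4,0.4,0.4,0.4,0.4]}'
python3 -m inch '{"offset":[[0,0,0],[0,0,0],[0,0,0],[0,0,0],[0,0,0]],"rot":[[0,0,0],[0,0,0],[0,0,0],[0,0,0],[0,0,0]],"jaw":[0.4,1,1,1,1]}'
python3 -m inch '{"offset":[[0,0,0],[0,0,0],[0,0,-0.4],[0,0,-0.6],[0,0,-1]],"rot":[[0,0,0],[0,0,0],[0,0,0],[0,0,0],[0,0,0]],"jaw":[1,1,1,1,1]}'
python3 -m inch '{"offset":[[0,0,-1],[0,0,-1],[0,0,-0.8],[0,0,0],[0,0,0]],"rot":[[0,0,0],[0,0,0],[0,0,0],[0,0,0],[0,0,0]],"jaw":[1,1,1,1,1]}'
```

```text
time: 37.5
ee_pos: [0.5721, -0.2274, 0.0861]
eef_rot: [-3.139, -0.002, 1.664]
wrist_force: [0.3, 0.8, 0.1]
grip_width: 0.0513
grip_force: 0.0
time: 38.0
ee_pos: [0.5745, -0.229, 0.09]
eef_rot: [3.138, 0.002, 1.663]
wrist_force: [2.9, 0.8, 3.9]
grip_width: 0.0103
grip_force: 58.5
time: 38.5
ee_pos: [0.5714, -0.2275, 0.1466]
eef_rot: [-3.137, -0.003, 1.663]
wrist_force: [0.7, -0.7, -0.5]
grip_width: 0.0098
grip_force: 59.0
time: 39.0
ee_pos: [0.5727, -0.2283, 0.232]
eef_rot: [-3.141, -0.0, 1.663]
wrist_force: [-0.1, 0.1, -0.2]
grip_width: 0.01
grip_force: 59.0
```

```bash

python3 -m inch '{"offset":[[0.6,0.06,-0.3],[1,0.06,0],[1,0.06,0],[1,0.06,0],[1,0.06,0]],"rot":[[0,0,0],[0,0,0],[0,0,0],[0,0,0],[0,0,0]],"jaw":[1,1,1,1,1]}'
python3 -m inch '{"offset":[[1,0.06,0],[1,0.06,0],[1,0.06,0],[1,0.06,0],[1,0.06,0]],"rot":[[0,0,0],[0,0,0],[0,0,0],[0,0,0],[0,0,0]],"jaw":[1,1,1,1,1]}'
python3 -m inch '{"offset":[[1,0.06,0],[1,0.06,0],[1,0.06,0],[0.3,0.06,0],[0,0,0]],"rot":[[0,0,0],[0,0,0],[0,0,0],[0,0,0],[0,0,0]],"jaw":[1,1,1,1,1]}'
python3 -m inch '{"offset":[[0,0,0]],"rot":[[0,0,0]],"jaw":[1]}'
python3 -c "
from h import *
look()"
```

```text
time: 39.5
ee_pos: [0.568, -0.0877, 0.2397]
eef_rot: [-3.139, -0.002, 1.663]
wrist_force: [0.0, -0.0, -0.0]
grip_width: 0.0104
grip_force: 59.0
time: 40.0
ee_pos: [0.5629, 0.0623, 0.2398]
eef_rot: [-3.139, -0.001, 1.664]
wrist_force: [0.1, 0.5, -0.9]
grip_width: 0.0104
grip_force: 59.0
time: 40.5
ee_pos: [0.5613, 0.1608, 0.2401]
eef_rot: [-3.139, -0.0, 1.666]
wrist_force: [-0.0, 0.4, 0.6]
grip_width: 0.0102
grip_force: 59.0
time: 40.6
ee_pos: [0.5619, 0.1589, 0.2405]
eef_rot: [-3.14, 0.001, 1.664]
wrist_force: [-0.0, 0.2, -0.8]
grip_width: 0.0102
grip_force: 59.0
tip tool [0.0017 0.0009 0.0781] slopes 0.005807735037539887 0.007688120898178821
tcp [0.5619 0.1589 0.2405] [-3.1401  0.0005  1.6636] F [-0.0439  0.2419 -0.7572] w 0.010192998198586833
vial [0.7124 0.2399 0.0779] r 0.0277 mean [0.6936 0.2423] px [540. 116.] bgr [10 51 92] units from tip [2.1718 5.222  2.8087]
vial [0.5597 0.2234 0.0746] r 0.0139 mean [0.5595 0.2236] px [318. 120.] bgr [118 125 122] units from tip [2.0968 0.1034 2.9273]
vial [0.463  0.2482 0.0747] r 0.0138 mean [0.4654 0.2484] px [178.  68.] bgr [17 24 33] units from tip [ 3.2171 -3.027   2.9275]
```

```bash

python3 -m inch '{"offset":[[0.7,0.03,0],[0.7,0.03,0.2],[0.68,0.02,0.7],[0,0,0.8],[0,0,0.6]],"rot":[[0,0,0],[0,0,0],[0,0,0],[0,0,0],[0,0,0]],"jaw":[1,1,1,1,1]}'
python3 -m inch '{"offset":[[0,0,0],[0,0,0],[0,0,0],[0,0,0]],"rot":[[0,0,0],[0,0,0],[0,0,0],[0,0,0]],"jaw":[1,1,1,1]}'
python3 -c "
from h import *
look();look()"|egrep 'tip tool|tcp|l .0.5[56]'
```

```text
time: 41.15
ee_pos: [0.5587, 0.2208, 0.1707]
eef_rot: [-3.14, 0.0, 1.662]
wrist_force: [-1.1, -0.4, -0.6]
grip_width: 0.0106
grip_force: 59.0
time: 41.55
ee_pos: [0.5601, 0.2214, 0.1738]
eef_rot: [3.139, -0.0, 1.663]
wrist_force: [-0.8, -0.0, 0.6]
grip_width: 0.0104
grip_force: 59.0
tip tool [0.0016 0.0008 0.0777] slopes 0.004796270317425958 0.00576358976000877
tcp [0.5601 0.2214 0.1738] [ 3.139  -0.0002  1.6626] F [-0.8429 -0.0108  0.6382] w 0.010422624683701726
vial [0.5595 0.2236 0.0745] r 0.0137 mean [0.5593 0.2252] px [312. 236.] bgr [123 126 119] units from tip [ 0.02   -0.0468  0.7184]
tip tool [0.0018 0.0008 0.0782] slopes 0.005618218519837486 0.004741024040478524
tcp [0.5599 0.2215 0.1735] [ 3.1394 -0.0002  1.6628] F [ 0.6676 -0.1132 -0.2632] w 0.010329792400608127
vial [0.5594 0.2238 0.0746] r 0.0138 mean [0.5592 0.2254] px [312. 236.] bgr [124 128 122] units from tip [ 0.0188 -0.0429  0.6936]
```

```bash

python3 -m inch '{"offset":[[0.02,-0.04,0.2],[0,0,0.3],[0,0,0.4],[0,0,0.5],[0,0,0.5]],"rot":[[0,0,0],[0,0,0],[0,0,0],[0,0,0],[0,0,0]],"jaw":[1,1,1,1,1]}'
python3 -m inch '{"offset":[[0,0,0.4],[0,0,0.25],[0,0,0.13],[0,0,0.05],[0,0,0]],"rot":[[0,0,0],[0,0,0],[0,0,0],[0,0,0],[0,0,0]],"jaw":[1,1,1,1,1]}'
```

```text
time: 42.15
ee_pos: [0.5573, 0.222, 0.1133]
eef_rot: [-3.14, 0.0, 1.663]
wrist_force: [-0.5, -0.2, -0.4]
grip_width: 0.0101
grip_force: 59.0
time: 42.65
ee_pos: [0.5583, 0.2223, 0.0916]
eef_rot: [3.141, -0.0, 1.663]
wrist_force: [-2.2, -0.6, 7.0]
grip_width: 0.0102
grip_force: 60.0
```

```bash

python3 -m inch '{"offset":[[0,0,0.04],[0,0,-0.1],[0,0,0],[0,0,0],[0,0,-0.5]],"rot":[[0,0,0],[0,0,0],[0,0,0],[0,0,0],[0,0,0]],"jaw":[1,0.4,0.4,0.4,0.4]}'
python3 -m inch '{"offset":[[0,0,-1],[0,0,-1],[0,0,-1],[0,0,-1],[0,0,-0.2]],"rot":[[0,0,0],[0,0,0],[0,0,0],[0,0,0],[0,0,0]],"jaw":[0.4,0.4,0.4,0.4,0.4]}'
python3 -m inch '{"offset":[[-1,-0.4,0],[-1,-0.4,0],[-1,-0.4,0],[-1,-0.4,0],[-1,-0.4,0]],"rot":[[0,0,0],[0,0,0],[0,0,0],[0,0,0],[0,0,0]],"jaw":[0.4,0.4,0.4,0.4,0.4]}'
python3 -m inch '{"offset":[[-1,-0.4,0],[-1,-0.4,0],[-1,-0.4,0],[-1,-0.4,0],[-1,-0.4,0]],"rot":[[0,0,0],[0,0,0],[0,0,0],[0,0,0],[0,0,0]],"jaw":[0.4,0.4,0.4,0.4,0.4]}'
python3 -m inch '{"offset":[[-1,-0.4,0],[-1,-0.4,0],[-0.5,-0.3,0],[0,0,0.5],[0,0,0.5]],"rot":[[0,0,0],[0,0,0],[0,0,0],[0,0,0],[0,0,0]],"jaw":[0.4,0.4,0.4,0.4,0.4]}'
python3 - <<'E'
from h import *
for n in('top','side'):
    c=shot(n); P=cloud(c,np.ones((480,640),bool))
    if n=='side': save(c,'s2.png')
    for r in([.585,.331],[.4625,.2487],[.4503,.346],[.559,.2238]):
        q=P[(P[:,2]>.1)&(P[:,2]<.135)&(np.hypot(P[:,0]-r[0],P[:,1]-r[1])<.02)]
        if len(q): print(n,r,len(q),'z98',np.percentile(q[:,2],98),np.median(q,0))
c=shot('wrist'); P=cloud(c,np.ones((480,640),bool))
q=P[(P[:,2]>.054)&(P[:,2]<.066)&(P[:,0]>.4)&(P[:,0]<.50)&(P[:,1]<-.1)&(P[:,1]>-.22)]
print(len(q),q.min(0),q.max(0),np.median(q,0)) if len(q) else 0
s=robot.observe(); print(s['ee_pos'],s['eef_rot'])
E
```

```text
time: 43.15
ee_pos: [0.5559, 0.2217, 0.1051]
eef_rot: [-3.137, 0.0, 1.663]
wrist_force: [-0.2, 0.3, -0.7]
grip_width: 0.051
grip_force: 0.0
time: 43.65
ee_pos: [0.56, 0.2226, 0.2386]
eef_rot: [3.134, -0.001, 1.663]
wrist_force: [0.8, 0.1, -0.2]
grip_width: 0.0511
grip_force: 0.0
time: 44.15
ee_pos: [0.511, 0.0662, 0.2327]
eef_rot: [-3.141, -0.0, 1.663]
wrist_force: [0.4, -0.4, -0.2]
grip_width: 0.0511
grip_force: 0.0
time: 44.65
ee_pos: [0.4651, -0.0887, 0.2328]
eef_rot: [-3.141, -0.0, 1.663]
wrist_force: [-0.0, -0.8, 0.6]
grip_width: 0.0513
grip_force: 0.0
time: 45.15
ee_pos: [0.4398, -0.1662, 0.2028]
eef_rot: [3.141, 0.0, 1.661]
wrist_force: [-0.7, 0.7, 0.3]
grip_width: 0.0509
grip_force: 0.0
top [0.585, 0.331] 39 z98 0.12739327990565522 [0.5822 0.3268 0.1226]
top [0.4625, 0.2487] 36 z98 0.12717577749388476 [0.4598 0.2476 0.124 ]
top [0.559, 0.2238] 36 z98 0.12682034824144056 [0.5636 0.2212 0.1228]
side [0.585, 0.331] 116 z98 0.12536391783746723 [0.5789 0.3313 0.1147]
side [0.4625, 0.2487] 106 z98 0.12542748285316196 [0.4562 0.2489 0.1149]
side [0.559, 0.2238] 101 z98 0.12555938287907908 [0.5601 0.2222 0.1151]
1404 [ 0.427  -0.2001  0.0544] [ 0.4426 -0.1304  0.0618] [ 0.4347 -0.1624  0.0596]
[ 0.4391 -0.1649  0.2021] [-3.1393 -0.0019  1.663 ]
```

View pics/s2.png

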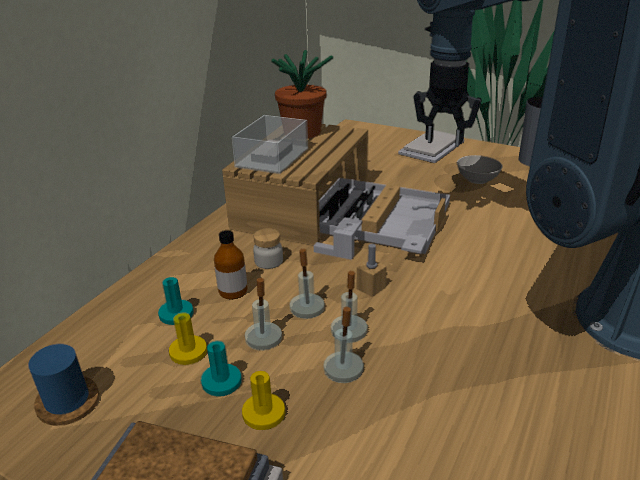

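```bash

python3 -m inch '{"offset":[[0,-0.13,0.9],[0,0,1],[0,0,1],[0,0,1],[0,0,1]],"rot":[[0,0,0],[0,0,0],[0,0,0],[0,0,0],[0,0,0]],"jaw":[0.4,0.4,0.4,0.4,0.4]}'
python3 -m inch '{"offset":[[0,0,0.5],[0,0,0],[0,0,0],[0,0,0],[0,0,0]],"rot":[[0,0,0],[0,0,0],[0,0,0],[0,0,0],[0,0,0]],"jaw":[0.4,0.4,1,1,1]}'
python3 -m inch '{"offset":[[0,0,0],[0,0,0],[0,0,0],[0,0.2,0],[0,0.4,0]],"rot":[[0,0,0],[0,0,0],[0,0,0],[0,0,0],[0,0,0]],"jaw":[1,1,1,1,1]}'
python3 -m inch '{"offset":[[0,0.5,0],[0,0.5,0],[0,0.5,0],[0,0.5,0],[0,0.5,0]],"rot":[[0,0,0],[0,0,0],[0,0,0],[0,0,0],[0,0,0]],"jaw":[1,1,1,1,1]}'
python3 -m inch '{"offset":[[0,0.5,0],[0,0.4,0],[0,0.3,0],[0,0.1,0],[0,0,0]],"rot":[[0,0,0],[0,0,0],[0,0,0],[0,0,0],[0,0,0]],"jaw":[1,1,1,1,1]}'
```

```text
time: 45.8
ee_pos: [0.437, -0.166, 0.056]
eef_rot: [3.14, 0.001, 1.664]
wrist_force: [-0.4, -0.1, 0.1]
grip_width: 0.0513
grip_force: 0.0
time: 46.3
ee_pos: [0.4372, -0.1664, 0.0426]
eef_rot: [3.14, 0.002, 1.664]
wrist_force: [-5.7, 5.7, 21.0]
grip_width: 0.0083
grip_force: 58.7
time: 46.8
ee_pos: [0.4546, -0.1648, 0.0427]
eef_rot: [3.141, 0.002, 1.663]
wrist_force: [-1.2, 1.1, 5.6]
grip_width: 0.0088
grip_force: 59.6
time: 47.3
ee_pos: [0.5301, -0.1577, 0.0427]
eef_rot: [3.14, 0.001, 1.664]
wrist_force: [-1.9, 0.4, 5.8]
grip_width: 0.0087
grip_force: 59.6
time: 47.8
ee_pos: [0.5695, -0.154, 0.0427]
eef_rot: [3.138, 0.002, 1.664]
wrist_force: [2.5, 1.0, 6.3]
grip_width: 0.0085
grip_force: 60.3
```

```bash

python3 -m inch '{"offset":[[0,0.1,0],[0,0.1,0],[0,0.05,0],[0,0,0]],"rot":[[0,0,0],[0,0,0],[0,0,0],[0,0,0]],"jaw":[1,1,1,1]}'
python3 -m inch '{"offset":[[0,0.1,0],[0,0.05,0],[0,0,0]],"rot":[[0,0,0],[0,0,0],[0,0,0]],"jaw":[1,1,1]}'
```

```text
time: 48.2
ee_pos: [0.5746, -0.1535, 0.0427]
eef_rot: [-3.14, 0.001, 1.664]
wrist_force: [-7.4, -0.8, 12.2]
grip_width: 0.0085
grip_force: 61.2
time: 48.5
ee_pos: [0.5747, -0.1534, 0.0426]
eef_rot: [-3.13, -0.001, 1.664]
wrist_force: [-26.3, -2.9, 28.1]
grip_width: 0.0085
grip_force: 63.3
```

```bash

python3 -m inch '{"offset":[[0,-0.14,0],[0,0,0],[0,0,0],[0,0,0],[0,0,-0.5]],"rot":[[0,0,0],[0,0,0],[0,0,0],[0,0,0],[0,0,0]],"jaw":[1,0.4,0.4,0.4,0.4]}'
python3 -m inch '{"offset":[[0,0,-1],[0,0,-1],[0,0,-1],[0.5,-0.3,-1],[0.8,-0.3,-1]],"rot":[[0,0,0],[0,0,0],[0,0,0],[0,0,0],[0,0,0]],"jaw":[0.4,0.4,0.4,0.4,0.4]}'
python3 -m inch '{"offset":[[0.8,-0.3,-0.3],[0.8,-0.1,0],[0,0,0],[0,0,0],[0,0,0]],"rot":[[0,0,0],[0,0,0],[0,0,0],[0,0,0],[0,0,0]],"jaw":[0.4,0.4,0.4,0.4,0.4]}'
python3 - <<'E'
from h import *
s=robot.observe(); print(s['ee_pos'],s['eef_rot'])
c=shot('wrist'); save(c,'w7.png')
P=cloud(c,np.ones((480,640),bool))
q=P[(P[:,2]>.09)&(P[:,2]<.103)&(np.hypot(P[:,0]-.478,P[:,1]-.116)<.025)]
if len(q): print('pin top',len(q),np.median(q,0),(q.min(0)+q.max(0))/2)
q=P[(P[:,2]>.054)&(P[:,2]<.061)&(P[:,0]>.54)&(P[:,0]<.63)&(P[:,1]>-.05)&(P[:,1]<.06)]
if len(q): print('bracket',len(q),q.min(0),q.max(0),cv2.minAreaRect(np.float32(q[:,:2])))
E
```

```text
time: 49.0
ee_pos: [0.5738, -0.1519, 0.0543]
eef_rot: [-3.138, -0.002, 1.663]
wrist_force: [-0.9, -0.9, 0.3]
grip_width: 0.0512
grip_force: 0.0
time: 49.5
ee_pos: [0.554, -0.1163, 0.2084]
eef_rot: [3.14, 0.001, 1.662]
wrist_force: [0.8, 0.2, 0.4]
grip_width: 0.0512
grip_force: 0.0
time: 50.0
ee_pos: [0.5378, -0.0696, 0.2154]
eef_rot: [3.141, 0.0, 1.663]
wrist_force: [0.7, 0.1, 0.3]
grip_width: 0.051
grip_force: 0.0
[ 0.5378 -0.0696  0.2154] [3.1413 0.0004 1.663 ]
bracket 5993 [ 0.5566 -0.0279  0.0541] [0.6023 0.0422 0.0604] ((0.579308807849884, 0.007144950330257416), (0.040262218564748764, 0.0671757161617279), 5.40010404586792)
```

View pics/w7.png

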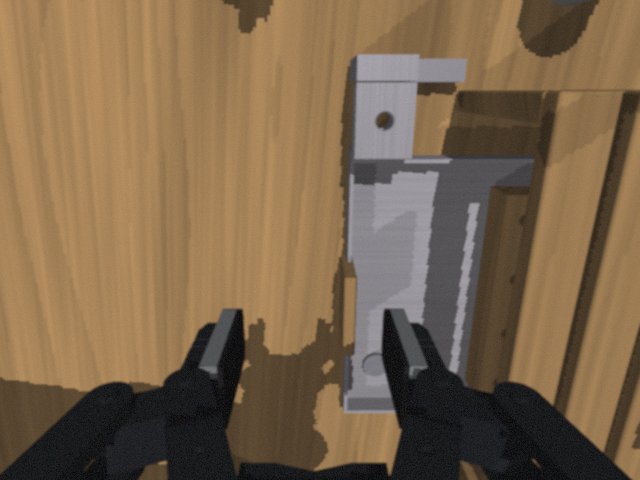

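```bash
cat >> h.py <<'E'
def hole(c,guess=(.58,.0,.058)):
    u,v=proj(c,[guess])[0]; x0,y0=int(u)-30,int(v)-30
    g=cv2.cvtColor(c['pixels'],cv2.COLOR_BGR2HSV)[y0:y0+60,x0:x0+60]
    b=c['pixels'][y0:y0+60,x0:x0+60].astype(int)
    m=((b[...,2]-b[...,0]>18)|(b.max(2)<90)).astype(np.uint8)
    n,l,st,ce=cv2.connectedComponentsWithStats(m)
    for i in range(1,n):
        if 40<st[i,4]<900 and np.hypot(*(ce[i]-30))<22:
            K=cv2.findContours((l==i).astype(np.uint8),0,2)[0][0]
            (ex,ey),ax,an=cv2.fitEllipse(K); px=[ex+x0,ey+y0]
            W=onz(c,[px],.058)[0]; e=onz(c,K.reshape(-1,2)+[x0,y0],.058); print('hole px',px,'ext mm',(e.max(0)-e.min(0))[:2]*1e3,'world',W,'cen',onz(c,[ce[i]+[x0,y0]],.058)[0])
E
python3 - <<'E'
from h import *
c=shot('wrist'); w=onz(c,[[385,120]],.058)[0]; print(w); hole(c,w)
c=shot('top'); hole(c,w)
E
python3 -m inch '{"offset":[[1,-0.4,0],[1,-0.4,0],[1,-0.3,0],[0.5,-0.2,0],[0,0,0]],"rot":[[0,0,0],[0,0,0],[0,0,0],[0,0,0],[0,0,0]],"jaw":[0.4,0.4,0.4,0.4,0.4]}'
python3 -m inch '{"offset":[[0,0,0],[0,0,0]],"rot":[[0,0,0],[0,0,0]],"jaw":[0.4,0.4]}'
python3 - <<'E'
from h import *
s=robot.observe(); print(s['ee_pos'],s['eef_rot'])
c=shot('wrist'); P=cloud(c,np.ones((480,640),bool))
q=P[(P[:,2]>.09)&(P[:,2]<.103)&(np.hypot(P[:,0]-.478,P[:,1]-.116)<.025)]
if len(q): print('pin top',len(q),np.median(q,0),(q.min(0)+q.max(0))/2)
hole(c,[.579,-.0,.058])
E
```

```text
[ 0.5804 -0.0006  0.058 ]
hole px [384.80164527893066, 120.13056564331055] ext mm [10.4915 10.4206] world [ 0.5803 -0.0007  0.058 ] cen [ 0.5803 -0.0008  0.058 ]
time: 50.65
ee_pos: [0.4884, 0.033, 0.215]
eef_rot: [-3.141, -0.0, 1.665]
wrist_force: [-0.2, -0.3, 0.6]
grip_width: 0.0512
grip_force: 0.0
time: 50.85
ee_pos: [0.4896, 0.0309, 0.2152]
eef_rot: [3.141, 0.0, 1.662]
wrist_force: [-0.3, 0.1, 0.2]
grip_width: 0.0514
grip_force: 0.0
[0.4896 0.0309 0.2152] [3.1413 0.0004 1.6623]
pin top 466 [0.4792 0.1146 0.0966] [0.4792 0.1147 0.0965]
hole px [429.07077407836914, 262.09080696105957] ext mm [10.3697  9.1483] world [0.5807 0.0003 0.058 ] cen [0.5809 0.0003 0.058 ]
```

```bash

python3 -m inch '{"offset":[[0.95,-0.03,0],[0.95,-0.03,0],[0.9,-0.03,0],[0,0,0.6],[0,0,0.9]],"rot":[[0,0,0],[0,0,0],[0,0,0],[0,0,0],[0,0,0]],"jaw":[0.4,0.4,0.4,0.4,0.4]}'
python3 -m inch '{"offset":[[0,0,0.7],[0,0,0.3],[0,0,0],[0,0,0],[0,0,0]],"rot":[[0,0,0],[0,0,0],[0,0,0],[0,0,0],[0,0,0]],"jaw":[0.4,0.4,0.4,0.4,0.4]}'
python3 - <<'E'
from h import *
s=robot.observe(); print(s['ee_pos'],s['eef_rot'])
c=shot('wrist'); P=cloud(c,np.ones((480,640),bool))
q=P[(P[:,2]>.09)&(P[:,2]<.103)&(np.hypot(P[:,0]-.478,P[:,1]-.116)<.025)]
if len(q): print('pin top',len(q),np.median(q,0),(q.min(0)+q.max(0))/2)
E
```

```text
time: 51.4
ee_pos: [0.4805, 0.1154, 0.1713]
eef_rot: [3.137, 0.001, 1.664]
wrist_force: [-0.2, -0.3, -0.3]
grip_width: 0.0513
grip_force: 0.0
time: 51.9
ee_pos: [0.4796, 0.1151, 0.1413]
eef_rot: [3.139, 0.0, 1.663]
wrist_force: [-0.7, 0.4, -1.1]
grip_width: 0.0515
grip_force: 0.0
[0.4796 0.1151 0.1413] [3.1394 0.0003 1.6629]
pin top 715 [0.4792 0.116  0.0964] [0.4794 0.1149 0.0941]
```

Aligned; descend 0.074 (2.47 units), grip and lift.

```bash

python3 -m inch '{"offset":[[0,0,0.7],[0,0,0.8],[0,0,0.7],[0,0,0.27],[0,0,0]],"rot":[[0,0,0],[0,0,0],[0,0,0],[0,0,0],[0,0,0]],"jaw":[0.4,0.4,0.4,0.4,0.4]}'
python3 -m inch '{"offset":[[0,0,0],[0,0,0],[0,0,0],[0,0,0],[0,0,0]],"rot":[[0,0,0],[0,0,0],[0,0,0],[0,0,0],[0,0,0]],"jaw":[0.4,1,1,1,1]}'
python3 -m inch '{"offset":[[0,0,0],[0,0,0],[0,0,-0.3],[0,0,-0.5],[0,0,-0.8]],"rot":[[0,0,0],[0,0,0],[0,0,0],[0,0,0],[0,0,0]],"jaw":[1,1,1,1,1]}'
python3 -m inch '{"offset":[[0,0,-1],[0,0,-1],[0,0,-0.8],[0,0,0],[0,0,0]],"rot":[[0,0,0],[0,0,0],[0,0,0],[0,0,0],[0,0,0]],"jaw":[1,1,1,1,1]}'
```

```text
time: 52.45
ee_pos: [0.4781, 0.1153, 0.0656]
eef_rot: [-3.14, -0.0, 1.663]
wrist_force: [-0.7, 1.3, 0.8]
grip_width: 0.051
grip_force: 0.0
time: 52.95
ee_pos: [0.4792, 0.1153, 0.0667]
eef_rot: [3.14, 0.0, 1.663]
wrist_force: [1.0, 0.3, 3.7]
grip_width: 0.0122
grip_force: 58.4
time: 53.45
ee_pos: [0.478, 0.1153, 0.1137]
eef_rot: [-3.14, -0.0, 1.663]
wrist_force: [0.1, -0.9, -0.5]
grip_width: 0.0127
grip_force: 59.1
time: 53.95
ee_pos: [0.4782, 0.1153, 0.198]
eef_rot: [3.142, 0.0, 1.663]
wrist_force: [-0.3, -0.8, -1.5]
grip_width: 0.012
grip_force: 59.2
```

```bash

python3 -m inch '{"offset":[[-0.9,0.5,0],[-1,0.5,0],[-1,0.5,0],[-1,0.5,0],[-1,0.5,0]],"rot":[[0,0,0],[0,0,0],[0,0,0],[0,0,0],[0,0,0]],"jaw":[1,1,1,1,1]}'
python3 -m inch '{"offset":[[-0.9,0.54,0],[0,0,0.3],[0,0,0],[0,0,0],[0,0,0]],"rot":[[0,0,0],[0,0,0],[0,0,0],[0,0,0],[0,0,0]],"jaw":[1,1,1,1,1]}'
cat >> h.py <<'E'
def pinlook(guess):
    s=robot.observe(); c=shot('wrist')
    W=np.linalg.inv(c['c2w']@np.linalg.inv(c['T_tool_cam']))
    P=cloud(c,np.ones((480,640),bool)); p=P@W[:3,:3].T+W[:3,3]
    q=p[(abs(p[:,1])<.015)&(abs(p[:,0])<.015)&(p[:,2]>.022)&(p[:,2]<.066)]
    for z in np.arange(.02,.066,.006):
        b=q[abs(q[:,2]-z)<.003]
        if len(b)>5: print(round(z,3),len(b),'xmax',np.percentile(b[:,0],97),'y',b[:,1].min(),b[:,1].max(),(b[:,1].min()+b[:,1].max())/2)
    print('tip z',np.percentile(q[:,2],99.5),'tcp',s['ee_pos'],s['eef_rot'])
    print('guess in tool',(W[:3,:3]@np.array(guess)+W[:3,3]))
    hole(c,guess); return c
E
python3 -c "
from h import *
c=pinlook([.5805,-.0003,.058]); save(c,'w8.png',(200,60,500,460),1.4)"
```

```text
time: 54.45
ee_pos: [0.5659, -0.025, 0.1956]
eef_rot: [-3.138, -0.002, 1.663]
wrist_force: [0.2, 0.2, 1.1]
grip_width: 0.0123
grip_force: 59.2
time: 54.95
ee_pos: [0.5846, -0.0484, 0.1885]
eef_rot: [-3.14, -0.001, 1.664]
wrist_force: [-0.1, -0.0, -0.3]
grip_width: 0.0124
grip_force: 59.2
0.026 24 xmax 0.003632316665001752 y -0.0029426108905988846 0.0027766551073187262 -8.297789164007918e-05
0.032 95 xmax 0.0034423708813313765 y -0.0039620903863167856 0.0037657008765242805 -9.819475489625251e-05
0.038 93 xmax 0.003531334130940741 y -0.004003867618718737 0.003880443071557438 -6.171227358064968e-05
0.044 77 xmax 0.0033523636718523664 y -0.003713395411507614 0.003951450563078551 0.00011902757578546863
0.05 81 xmax 0.003362548175771601 y -0.003812569254326381 0.003613785876788622 -9.93916887688795e-05
0.056 64 xmax 0.0034239992179087102 y -0.0039020318560269995 0.003683026707727244 -0.00010950257414987785
tip z 0.058864454809776014 tcp [ 0.5846 -0.0484  0.1885] [-3.1404 -0.0006  1.6644]
guess in tool [0.0482 0.0005 0.1305]
hole px [313.5920581817627, 150.1132755279541] ext mm [10.8464  9.069 ] world [ 0.5805 -0.0001  0.058 ] cen [ 0.5805 -0.0001  0.058 ]
```

View pics/w8.png

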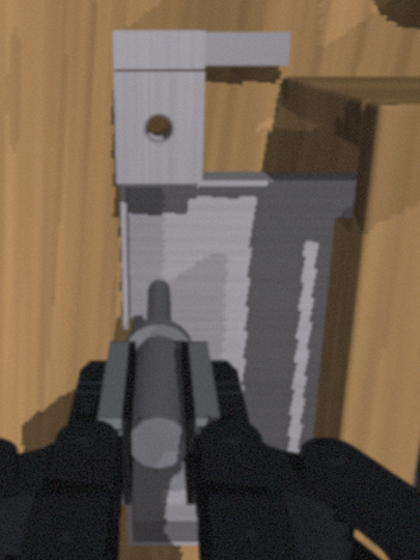

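```bash

python3 -m inch '{"offset":[[0.8,0.02,0],[0.83,0,0.4],[0,0,0.8],[0,0,0.4],[0,0,0.1]],"rot":[[0,0,0],[0,0,0],[0,0,0],[0,0,0],[0,0,0]],"jaw":[1,1,1,1,1]}'
python3 -m inch '{"offset":[[0,0,0],[0,0,0],[0,0,0],[0,0,0]],"rot":[[0,0,0],[0,0,0],[0,0,0],[0,0,0]],"jaw":[1,1,1,1]}'
python3 -c "
from h import *
c=pinlook([.5805,-.0002,.058]); save(c,'w9.png',(220,120,420,400),2)"
```

```text
time: 55.5
ee_pos: [0.5802, -0.0002, 0.1365]
eef_rot: [-3.139, -0.001, 1.664]
wrist_force: [-0.7, -0.1, -0.5]
grip_width: 0.0121
grip_force: 59.2
time: 55.9
ee_pos: [0.582, -0.0011, 0.1388]
eef_rot: [3.14, 0.0, 1.663]
wrist_force: [0.6, 0.3, -0.5]
grip_width: 0.012
grip_force: 59.2
0.026 26 xmax 0.003571386028379985 y -0.0033906994577024285 0.002777615913440279 -0.0003065417721310748
0.032 91 xmax 0.003374573196566134 y -0.0039540697908720945 0.003760281800951115 -9.689399496048967e-05
0.038 89 xmax 0.003366167338835942 y -0.0039924289884281094 0.0038925486233349904 -4.994018254655952e-05
0.044 85 xmax 0.003334060464199233 y -0.0036823027930599217 0.003924991145649592 0.00012134417629483529
0.05 78 xmax 0.0035323133596297687 y -0.003801731377929052 0.0035798192975273757 -0.00011095604020083805
0.056 67 xmax 0.0033984046042556115 y -0.003920149628832248 0.003683836150959019 -0.00011815673893661449
tip z 0.05879819847169866 tcp [ 0.582  -0.0011  0.1388] [3.1402 0.0004 1.6628]
guess in tool [ 0.0011 -0.0016  0.0808]
hole px [311.64128494262695, 245.437105178833] ext mm [10.3462  7.4175] world [0.5813 0.0014 0.058 ] cen [0.5812 0.0018 0.058 ]
```

View pics/w9.png

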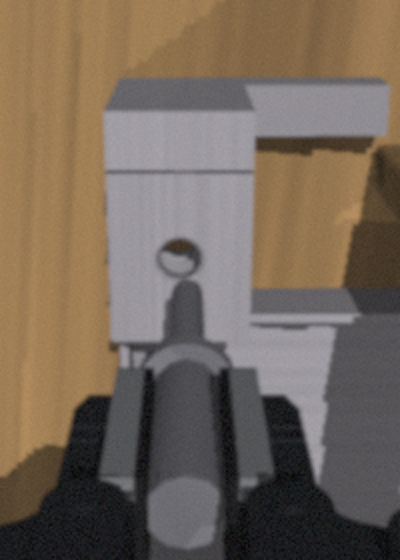

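```bash

python3 -m inch '{"offset":[[0.05,-0.045,0],[0,0,0],[0,0,0],[0,0,0],[0,0,0]],"rot":[[0,0,0],[0,0,0],[0,0,0],[0,0,0],[0,0,0]],"jaw":[1,1,1,1,1]}'
python3 - <<'E'
from h import *
c=pinlook([.5805,-.0002,.058])
a=proj(c,[c['c2w'][:3,3]])if 0 else None
# hole outline visible right/left extremes around hole row: bright plate vs dark, row by row
g=cv2.cvtColor(c['pixels'],cv2.COLOR_BGR2GRAY)
for r in range(240,256,2): print(r,g[r,294:332].tolist())
E
```

```text
time: 56.45
ee_pos: [0.58, 0.0006, 0.138]
eef_rot: [-3.142, -0.0, 1.663]
wrist_force: [0.2, -0.1, 0.1]
grip_width: 0.012
grip_force: 59.2
0.026 25 xmax 0.003417637940408438 y -0.002507405562896081 0.0027858488599671327 0.00013922164853552577
0.032 93 xmax 0.00344880349691623 y -0.0039585064192310115 0.003765765741163718 -9.637033903364678e-05
0.038 92 xmax 0.0033659354650675054 y -0.004000227904652154 0.003888003788536598 -5.611205805777786e-05
0.044 77 xmax 0.003324254242116498 y -0.003692672875123093 0.003937042554145842 0.0001221848395113745
0.05 82 xmax 0.0034169480691891066 y -0.0038123207755534905 0.0036079860190361135 -0.00010216737825868849
0.056 67 xmax 0.003340418567709199 y -0.003906796362055598 0.0036908154093721057 -0.00010799047634174608
tip z 0.058788966901043495 tcp [0.58   0.0006 0.138 ] [-3.1415 -0.      1.6632]
guess in tool [-0.0009  0.0004  0.08  ]
hole px [314.2615547180176, 249.27699279785156] ext mm [9.9103 8.0816] world [0.5808 0.0014 0.058 ] cen [0.5813 0.0017 0.058 ]
hole px [311.93053817749023, 279.85874938964844] ext mm [ 9.3368 12.9514] world [ 0.5812 -0
[... 834 characters left out ...]
, 154, 148, 137, 117, 99, 83, 74, 61, 58, 57, 58, 53, 54, 56, 53, 60, 56, 56, 61, 59, 60, 77, 92, 116, 131, 145, 148, 153, 154, 152, 157, 158]
250 [148, 150, 158, 155, 152, 154, 146, 133, 121, 113, 120, 131, 132, 126, 113, 99, 88, 78, 78, 77, 76, 76, 70, 63, 58, 65, 63, 69, 74, 96, 122, 137, 150, 153, 155, 155, 157, 156]
252 [152, 152, 150, 157, 152, 150, 144, 128, 115, 120, 131, 141, 146, 149, 146, 147, 143, 141, 138, 134, 133, 130, 104, 83, 66, 65, 64, 65, 71, 88, 111, 131, 147, 153, 157, 159, 158, 158]
254 [149, 155, 153, 157, 152, 151, 143, 130, 113, 109, 120, 135, 141, 146, 147, 144, 144, 145, 142, 143, 140, 136, 128, 122, 116, 95, 81, 65, 71, 89, 114, 135, 146, 153, 158, 158, 156, 158]
```

```bash

python3 - <<'E'
from h import *
c=shot('wrist'); W=np.linalg.inv(c['c2w']@np.linalg.inv(c['T_tool_cam']))
g=cv2.GaussianBlur(cv2.cvtColor(c['pixels'],cv2.COLOR_BGR2GRAY),(3,3),0).astype(float)
t=lambda px:(W[:3,:3]@onz(c,[px],.058)[0]+W[:3,3])
col=g[235:252,309:317].mean(1); r=235+np.interp(-105,-col[:np.argmin(col)+1],np.arange(np.argmin(col)+1))
print('top row',r,'hole centre tool x',t([313,r])[0]-.006)
for rr in(251,253,255):
    row=g[rr]; L=next(i for i in range(296,312) if row[i]<133); Rr=next(i for i in range(330,314,-1) if row[i]<133)
    print(rr,L,Rr,'cy tool',t([(L+Rr)/2,rr]))
E
```

```text
top row 242.9047619047619 hole centre tool x -0.0015865212942631924
251 302 324 cy tool [-0.0004  0.0002  0.08  ]
253 301 325 cy tool [-0.0016  0.0002  0.08  ]
255 302 324 cy tool [-0.0028  0.0002  0.08  ]
```

```bash

python3 -m inch '{"offset":[[-0.03,0.01,0],[0,0,0.25],[0,0,0.25],[0,0,0.25],[0,0,0.2]],"rot":[[0,0,0],[0,0,0],[0,0,0],[0,0,0],[0,0,0]],"jaw":[1,1,1,1,1]}'
python3 -m inch '{"offset":[[0,0,0],[0,0,0],[0,0,0.1]],"rot":[[0,0,0],[0,0,0],[0,0,0]],"jaw":[1,1,1]}'
```

```text
time: 57.05
ee_pos: [0.5798, -0.0001, 0.1082]
eef_rot: [-3.14, -0.0, 1.663]
wrist_force: [-0.0, -0.4, 0.1]
grip_width: 0.0119
grip_force: 59.2
time: 57.35
ee_pos: [0.5811, -0.0004, 0.1072]
eef_rot: [3.14, 0.0, 1.663]
wrist_force: [0.7, -0.1, -1.0]
grip_width: 0.0123
grip_force: 59.2
```

```bash

python3 -m inch '{"offset":[[0,0,0.15],[0,0,0.15],[0,0,0.15],[0,0,0],[0,0,0]],"rot":[[0,0,0],[0,0,0],[0,0,0],[0,0,0],[0,0,0]],"jaw":[1,1,1,1,1]}'
```

```text
time: 57.85
ee_pos: [0.5803, -0.0003, 0.0928]
eef_rot: [-3.141, -0.0, 1.663]
wrist_force: [-0.9, -0.3, -1.1]
grip_width: 0.0124
grip_force: 59.2
```

Tip is now about 31 mm up, through the ear, without force. Continue to the collar.

```bash

python3 -m inch '{"offset":[[0,0,0.2],[0,0,0.2],[0,0,0.15],[0,0,0.05],[0,0,0]],"rot":[[0,0,0],[0,0,0],[0,0,0],[0,0,0],[0,0,0]],"jaw":[1,1,1,1,1]}'
python3 -m inch '{"offset":[[0,0,0.08],[0,0,0.04],[0,0,0],[0,0,0]],"rot":[[0,0,0],[0,0,0],[0,0,0],[0,0,0]],"jaw":[1,1,1,1]}'
```

```text
time: 58.35
ee_pos: [0.5801, -0.0002, 0.0745]
eef_rot: [-3.141, -0.0, 1.663]
wrist_force: [0.3, -0.4, -0.4]
grip_width: 0.0121
grip_force: 59.2
time: 58.75
ee_pos: [0.5808, -0.0003, 0.0722]
eef_rot: [3.141, 0.0, 1.663]
wrist_force: [-1.4, 0.0, 5.4]
grip_width: 0.0125
grip_force: 60.0
```

```bash

python3 -m inch '{"offset":[[0,0,-0.05],[0,0,0],[0,0,0],[0,0,0],[0,0,-0.5]],"rot":[[0,0,0],[0,0,0],[0,0,0],[0,0,0],[0,0,0]],"jaw":[1,0.4,0.4,0.4,0.4]}'
python3 -m inch '{"offset":[[0,0,-1],[0,0,-1],[0,0,-1],[-0.8,-1,-0.5],[-0.8,-1,0]],"rot":[[0,0,0],[0,0,0],[0,0,0],[0,0,0],[0,0,0]],"jaw":[0.4,0.4,0.4,0.4,0.4]}'
python3 -m inch '{"offset":[[-1,-0.8,0],[-1,-0.8,0],[-1,-0.5,0],[0,0,0],[0,0,0]],"rot":[[0,0,0],[0,0,0],[0,0,0],[0,0,0],[0,0,0]],"jaw":[0.4,0.4,0.4,0.4,0.4]}'
python3 - <<'E'
from h import *
for n in('top','side'):
    c=shot(n); P=cloud(c,np.ones((480,640),bool))
    if n=='side': save(c,'s3.png',(140,150,460,390),2.4)
    for r in([.585,.331],[.4625,.2487],[.41,.345],[.559,.2238],[.5805,0]):
        q=P[(P[:,2]>.09)&(P[:,2]<.135)&(np.hypot(P[:,0]-r[0],P[:,1]-r[1])<.035)]
        if len(q): print(n,r,len(q),'z98',np.percentile(q[:,2],98),np.median(q,0))
    q=P[(P[:,2]>.054)&(P[:,2]<.066)&(P[:,0]>.4)&(P[:,0]<.63)&(P[:,1]<-.1)&(P[:,1]>-.2)]
    print('plate',np.median(q,0),len(q))
E
```

```text
time: 59.25
ee_pos: [0.5785, 0.0001, 0.0862]
eef_rot: [-3.137, -0.001, 1.663]
wrist_force: [-0.1, 0.3, -0.4]
grip_width: 0.0513
grip_force: 0.0
time: 59.75
ee_pos: [0.5267, -0.0543, 0.1972]
eef_rot: [3.135, 0.003, 1.665]
wrist_force: [-0.1, -0.5, -0.5]
grip_width: 0.0513
grip_force: 0.0
time: 60.25
ee_pos: [0.4708, -0.1497, 0.1939]
eef_rot: [3.14, 0.0, 1.661]
wrist_force: [0.2, 0.5, -0.6]
grip_width: 0.0512
grip_force: 0.0
top [0.585, 0.331] 42 z98 0.12676902791391928 [0.5822 0.3265 0.1218]
top [0.4625, 0.2487] 39 z98 0.12732045620363922 [0.4605 0.2471 0.1238]
top [0.41, 0.345] 47 z98 0.12736144877009953 [0.426  0.3348 0.1215]
top [0.559, 0.2238] 39 z98 0.12737184603838714 [0.5633 0.2205 0.124 ]
top [0.5805, 0] 39 z98 0.10859993873280276 [0.5805 0.0004 0.103 ]
plate [ 0.5743 -0.1517  0.0597] 154
side [0.585, 0.331] 139 z98 0.12541202700682944 [0.5786 0.3312 0.1115]
side [0.4625, 0.2487] 131 z98 0.1255933616018027 [0.4558 0.2492 0.1123]
side [0.41, 0.345] 154 z98 0.12530409877230356 [0.4218 0.3393 0.1123]
side [0.559, 0.2238] 125 z98 0.125593441653003 [0.5598 0.2223 0.1126]
side [0.5805, 0] 55 z98 0.10422670357941989 [ 0.5779 -0.0002  0.0995]
plate [ 0.5691 -0.149   0.0605] 88
```

View pics/s3.png

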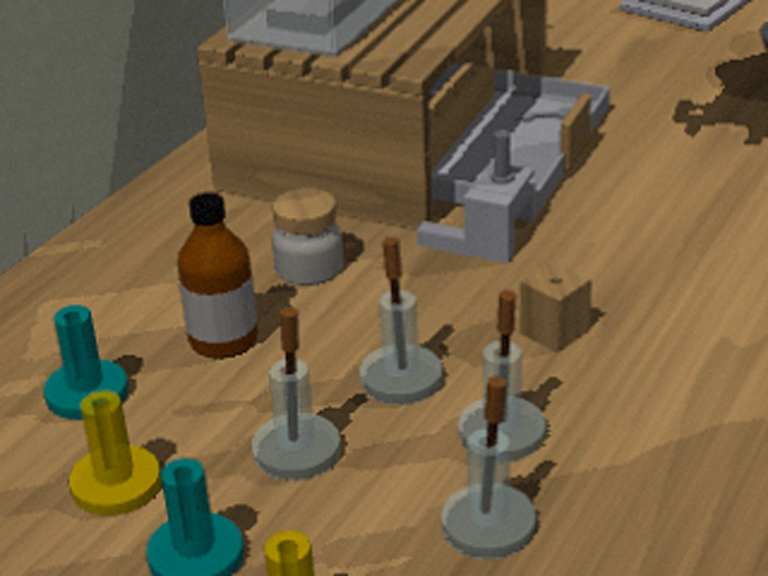

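All four reeds stand in the clear vials at crop (290,340), (395,260), (507,315) and (495,405). The pin's collar sits on the bracket at (503,175), the tray is home, and the refill bottle and candle are upright.

```bash
python3 -c "
from station import job
print(job.sign_off())"
```

```text
the job is handed in; nothing more can be done
None
```

The job is handed in, with no verdict returned: all four reeds are down in their own clear vials (one vial was knocked aside mid-run but stayed upright), the tray is home and locked by the pin down to its collar, the key was last seen in the tray, and the refill bottle and candle are still standing.

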